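# Turn over and refit the cover of a roadbook scroll case

### The job

The marked roadbook scroll is back in its case; its metal cover lies upside down on the small drawer unit, between the two side rails. Slide the cover out over the unit's front edge, at least 20 mm but still lying flat, so that you can get under its end; turn it over, lay it smooth side up on the grey mat and let go; then take it again and set it on the case, smooth side up, fully down between the end cheeks with its raised block in the opening. Do not knock over or push aside the bottle, the mug or the stopwatch.

Things in the scene. Friction and masses are not known exactly. Their poses are not given: they have to be found in the camera images.
- cover: Aluminium plate 150 x 66 x 8 mm (x, y, z), about 0.2 kg. One face smooth; on the other, centred, a black block 70 x 46 mm, 6 mm high, leaving bare flanges 40 mm long at each end, 10 mm wide at the sides. Origin: centre of the smooth face; z points from there through the plate to the block (block top at 14 mm). At the start block up, smooth face on the unit, x along it; the ends are alike.
- riser: Fixed wooden drawer unit, 180 mm long (x), 96 mm wide (y), flat top 100 mm above the table. Along both sides of the top runs a rail 12 mm wide, 14 mm high (level with the cover's block), 72 mm between them; the top is open at both ends. Origin: centre of underside. x points to its back; the front edge, roughly facing the robot, is at x = -90 mm. It may swap sides with the case.
- mat: Fixed flat grey writing mat, 270 mm (x) by 150 mm (y), 3 mm thick, between the drawer unit and the case and kept clear. Origin: centre of its underside, on the table.
- case: Fixed black scroll case, 174 mm long (x), 62 mm wide (y), rim 60 mm above the table, paper rolls inside. Opening on top 78 x 54 mm, with flat shelves level with the rim at both its ends. At each end a cheek rises 22 mm above the rim, 158 mm between cheeks. The cover goes between them, either way round, block down in the opening, 2 mm wider than the case at each side. Origin: centre of underside.
- case_seat (a point): Where the cover's origin lies when it is home: above the middle of the case, 68 mm above the table (8 mm above the rim); x along the case, z up.
- bottle: Water bottle, clear with blue cap, 66 mm diameter, 210 mm high, standing loose beyond the mat. Origin: centre of its underside.
- mug: White mug, 80 mm diameter, 90 mm high, standing loose beyond the mat. Origin: centre of its underside.
- stopwatch: Black stopwatch, 56 mm diameter, 14 mm thick, lying loose beyond the mat. Origin: centre of its underside.
Things that resemble listed ones, but are neither listed nor needed, are in the scene too. There is more than one size of the cover; the one meant has the size given above.

How it is judged:
By the outcome, as a careful person would: the job done as asked, in the order asked, and still so for the second after the job is handed in, with the robot touching nothing.
It also fails if it takes over 72 s, if anything falls off the work surface, if the arm or the gripper's body presses on something with over 40 N, if the wrist force passes 120 N, or if a joint passes its speed limit or range.

### The arm

A 6-joint arm with a two-finger parallel gripper is mounted at the origin on the work surface. World frame = base frame: x ahead of the robot, y to its left, z up, the work surface at z = 0. Lengths are in m, angles in rad, forces in N, time in s.
With the tool pointing down it reaches from about 0.35 to 1 m from the base axis. Payload 7.1 kg.
Tool frame: the origin (TCP) lies on the front face of the gripper's body, between the roots of the fingers; the fingertips stand 73 mm ahead of it and the grasp point (between the pads) lies 54 mm ahead of it; z points along the fingers, y is the line along which they close (so a half turn about z gives the same grasp; the last joint's range is limited). The gripper opens to 85 mm and grips with 20 to 120 N. Pads are 22 mm wide; open, the fingers measure 114 mm over their backs; the gripper's body (76 mm by 85 mm) begins 54 mm behind the grasp point. The pads swing forward as they close: fully open they stand 13 mm farther back than shut.
Start: joints at [-0.019, 0.423, 1.63, -0, 1.089, -0.019], TCP at [0.625, 0, 0.304] pointing down, gripper open.
Joint ranges: [-3, 3], [-0.9, 2.11], [0.09, 2.58], [-1.31, 4.45], [0.11, 2.69], [-2.54, 2.54]. Speed limits (rad/s): [2.39, 2.39, 3.01, 3.14, 3.14, 3.14].

### API

Orientations are given as [roll, pitch, yaw] about the fixed x, y, z axes, in that order (R = Rz(yaw) Ry(pitch) Rx(roll)).
In Python, from plant import status, grab_frame, camera_model, workorder gives the robot as it stands.
- The arm moves only by the tool arm_command, never from a script. Its argument "increments" is a list that holds one entry, the list of rows, each a list of 7 numbers: the shift along the tool's x, y, z in mm, then the turn, a rotation vector about the tool's x, y, z in degrees, then the opening in per cent of the stroke, from 0 (shut) to 100 (fully open). In form: [[[x, y, z, rx, ry, rz, jaw], ...]]. A call has 1 to 5 rows; each row shifts and turns the commanded pose from where the row before left it, along the tool's axes as they then stand; what a row does not reach is not made up. A row lasts 1/12 s, in which the tool goes at most 41.7 mm and 7.16 degrees, less where a joint would pass 70% of its speed; a pose out of reach is approached as far as the arm can. A call is refused whole if a number of a shift passes 41.7 or a number of a turn 7.16, either way. A call with a gripper value outside its range is refused whole. The fingers move at their own pace and stop on an object; "squeeze" is the grip in N (left out, the last holds). Time passes only in rows, so rows that do not move let the fingers close. It gives the time, the measured TCP pose, the force, the opening and the grip force at its end, in the units of the state.
- status.sense(): the state, without advancing time (a new reading comes with each control period).
- grab_frame(name): name is "scene" or "side" or "wrist"; returns the picture (480x640x3 uint8, red, green, blue); there is no depth.
- camera_model(name): a dict with "fx", "fy", "cx", "cy" (pixels), "rvec" (rotation vector, rad) and "tvec" (3), from world to camera coordinates, as OpenCV has them; the wrist camera has in their place "tool_from_camera" (4x4, takes a point from camera to tool coordinates, whose origin is the TCP and whose axes are the flange's). Camera axes: x right, y down, z forward; pixel columns grow to the right and rows downward; lengths in m; the calibration is good to about 2 mm. A picture is of the moment at which its call begins: read the wrist's pose just before it. camera_model takes no time and is no camera call.
- workorder.finish_job(): hands the job in; it is judged then, once.
The state is a dict: "clock": time; "joints": joint angles; "joint_velocities": joint speeds; "tau": joint torques, N m; "ee_pos": TCP position; "orientation": TCP orientation; "wrist_force": force on the tool from outside, world axes, zero at the start; "moment": the same for the moment, N m; "finger_gap": finger opening in m; "grip_force": force on a finger pad.
Only numpy, scipy, OpenCV 4.12 (cv2) and the standard library are available. Lean on these libraries where they do the work, as an engineer would, in place of code of your own. Each camera call takes 0.05 s, during which the arm holds its last target. There are 200 camera calls.

## Working session

There is one attempt and no reset: what is moved stays moved. The work goes in short steps, Python scripts to look and compute and a tool call to move; the robot and the scene stay as the last step left them, time stands still between calls to the robot, and variables do not carry over. Pictures are saved under pics/ and viewed, at most 10 in all, crops included, and the job is handed in when it is done.

Besides the shell and the picture viewer there is one more tool, called after "Call:" by a JSON object that holds its "fn" and its "kwargs". arm_command: Moves the arm, as the interface text tells. Its arguments: {"type":"object","properties":{"increments":{"type":"array"},"squeeze":{"type":"number"}},"required":["increments"]}

```bash
ls; mkdir -p pics
python3 - <<'E'
from plant import status, grab_frame, camera_model
import cv2,numpy as np
s=status.sense();print(s)
a=grab_frame("scene");b=grab_frame("side");c=grab_frame("wrist")
for n,i in zip(("scene","side","wrist"),(a,b,c)): cv2.imwrite(f"pics/{n}0.png",i[...,::-1])
for n in("scene","side","wrist"):print(camera_model(n))
E
```

```text
pics
{'clock': 0.0, 'joints': array([-1.90177779e-02,  4.23883089e-01,  1.63071226e+00,  7.49938921e-06,
        1.08858277e+00, -1.89828930e-02]), 'joint_velocities': array([ 1.15550137e-03, -4.50498836e-04, -9.24008529e-05, -3.63344853e-04,
        2.37304641e-03, -3.85898645e-05]), 'tau': array([ 6.87376578e-04, -5.57382560e+01, -2.81743366e+01,  7.52266601e-05,
        7.21184188e-03,  1.02962622e-05]), 'ee_pos': array([6.24557282e-01, 2.45462589e-05, 3.03110470e-01]), 'orientation': array([-3.14000759e+00, -3.67325641e-05,  1.57075793e+00]), 'wrist_force': array([-0.12752684, -0.66845053,  0.50232755]), 'moment': array([-0.0310579 , -0.01387662, -0.06345504]), 'grip_force': 0.0, 'finger_gap': 0.08563173933530828}
{'fx': 521.0558979630232, 'fy': 521.0558979630232, 'cx': 308.4744891147384, 'cy': 241.8563925126668, 'rvec': array([ 2.20897354,  0.54484262, -0.25292792]), 'tvec': array([-0.53180816, -0.09474519,  1.07334741])}
{'fx': 608.5675079851375, 'fy': 608.5675079851375, 'cx': 311.0577693498999, 'cy': 233.49060513054374, 'rvec': array([ 2.35088675, -0.62990726,  0.23741354]), 'tvec': array([-0.48265763,  0.30855727,  0.81037543])}
{'fx': 349.369914139195, 'fy': 349.369914139195, 'cx': 314.0858327595624, 'cy': 245.51734197129454, 'tool_from_camera': array([[-7.64678361e-04, -9.47265022e-01, -3.20450299e-01,
         8.24882355e-02],
       [ 9.99998102e-01, -1.50071070e-04, -1.94264083e-03,
        -8.06335357e-04],
       [ 1.79210538e-03, -3.20451176e-01,  9.47263338e-01,
        -6.90188360e-02],
       [ 0.00000000e+00,  0.00000000e+00,  0.00000000e+00,
         1.00000000e+00]])}
```

View pics/scene0.png

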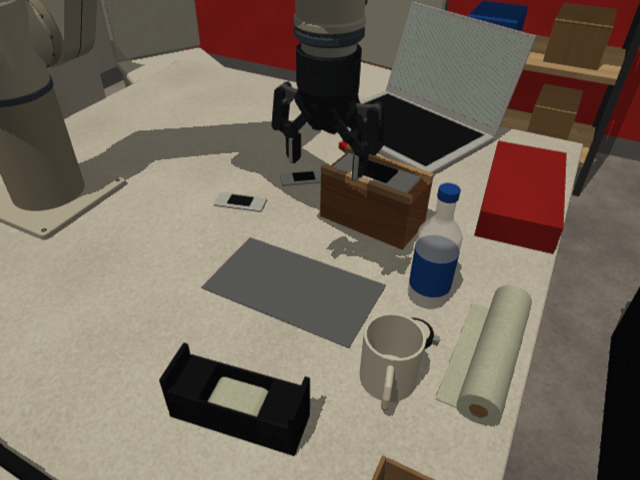

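View pics/side0.png

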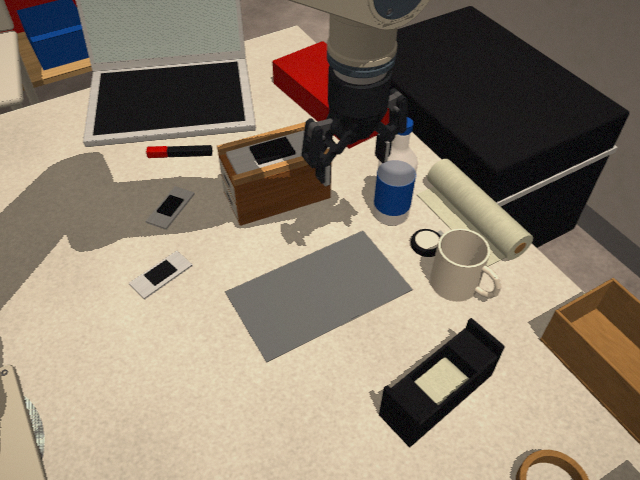

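```bash
cat > h.py <<'E'
import numpy as np,cv2
from plant import camera_model
from scipy.optimize import least_squares
def cam(n):
    m=camera_model(n);K=np.array([[m['fx'],0,m['cx']],[0,m['fy'],m['cy']],[0,0,1.]])
    return K,np.array(m['rvec'],float),np.array(m['tvec'],float)
def proj(n,P):
    K,r,t=cam(n);return cv2.projectPoints(np.array(P,float).reshape(-1,1,3),r,t,K,None)[0].reshape(-1,2)
def ray(n,px,z):
    K,r,t=cam(n);R=cv2.Rodrigues(r)[0];c=-R.T@t
    d=(R.T@np.linalg.inv(K)@np.c_[np.array(px,float),np.ones(len(px))].T).T
    return c+d*((z-c[2])/d[:,2])[:,None]
def fit(obs,x0):
    # obs: list (cam, localpt, px); pose x,y,yaw
    def res(x):
        c,s=np.cos(x[2]),np.sin(x[2]);o=[]
        for n,p,q in obs:
            w=[x[0]+c*p[0]-s*p[1],x[1]+s*p[0]+c*p[1],p[2]]
            o+=list(proj(n,[w])[0]-q)
        return np.array(o)
    r=least_squares(res,x0);return r.x,np.round(r.fun.reshape(-1,2),1)
E
python3 - <<'E'
from h import *
print(ray("scene",[(250,239),(385,288),(348,345),(203,288)],.003).round(3))
print(ray("side",[(365,233),(411,289),(268,356),(227,293)],.003).round(3))
a=cv2.imread("pics/scene0.png");b=cv2.imread("pics/side0.png")
def crop(i,x,y,w,h):return cv2.resize(i[y:y+h,x:x+w],(400,300),interpolation=cv2.INTER_CUBIC)
m=np.vstack([np.hstack([crop(a,300,140,150,112),crop(b,205,110,150,112)]),np.hstack([crop(a,150,340,170,127),crop(b,370,315,170,127)])])
cv2.imwrite("pics/m1.png",m)
E
```

```text
[[ 0.442  0.07   0.003]
 [ 0.709  0.066  0.003]
 [ 0.704 -0.072  0.003]
 [ 0.442 -0.074  0.003]]
[[ 0.706  0.066  0.003]
 [ 0.703 -0.075  0.003]
 [ 0.443 -0.068  0.003]
 [ 0.439  0.069  0.003]]
```

View pics/m1.png

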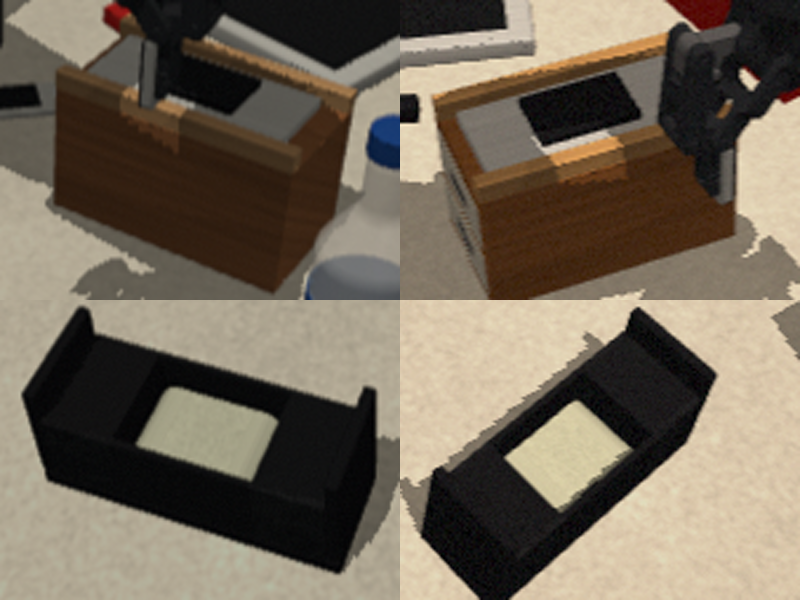

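View pics/wrist0.png

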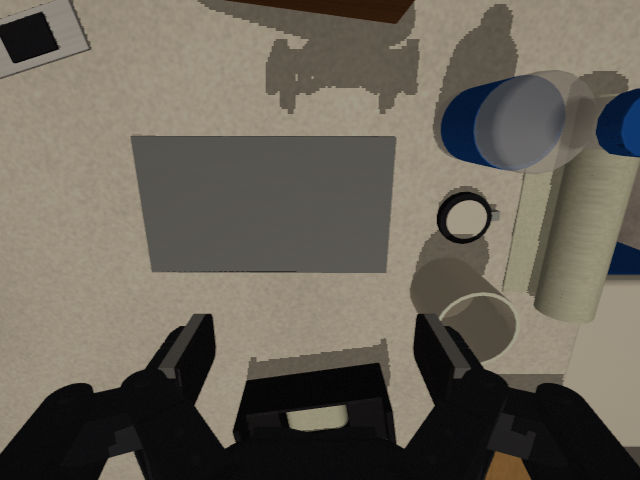

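Run:
```python
from h import *
def S(u,v):return np.array([300+u*.375,140+v*112/300])
def D(u,v):return np.array([205+(u-400)*.375,110+v*112/300])
o=[("scene",(-.09,-.048,.114),S(57,68)),("scene",(.09,.048,.114),S(356,94)),("scene",(-.09,-.048,0),S(53,206)),("scene",(.09,-.048,0),S(275,293)),("scene",(.09,-.048,.114),S(299,152)),
("side",(-.09,.048,.114),D(434,97)),("side",(-.09,-.048,.114),D(476,184)),("side",(-.09,-.048,0),D(492,298)),("side",(.09,-.048,0),D(736,237))]
x,r=fit(o,[.55,.2,0]);print("riser",x,r.tolist())
x,r=fit([q for q in o if q[0]=="side"],[.55,.2,0]);print("riser side",x)
# cover block corners (z .114), plate corners .108
print("block side",ray("side",[D(519,95),D(620,74),D(641,118),D(544,143)],.114).round(4))
print("plate front side",ray("side",[D(455,118),D(481,172)],.108).round(4))
print("plate back scene",ray("scene",[S(323,99),S(297,143)],.108).round(4),ray("scene",[S(262,83)],.114),ray("scene",[S(129,37),S(88,68)],.108).round(4))
def S(u,v):return np.array([150+u*.425,340+(v-300)*127/300])
def D(u,v):return np.array([370+(u-400)*.425,315+(v-300)*127/300])
o=[("scene",(-.087,-.031,0),S(49,480)),("scene",(.087,-.031,0),S(340,573)),("scene",(-.087,-.031,.082),S(24,392)),("scene",(-.087,.031,.082),S(80,307)),("scene",(.087,.031,.082),S(373,387)),
("scene",(-.039,.027,.06),S(162,362)),
("side",(.087,.031,.082),D(636,308)),("side",(.087,-.031,.082),D(717,376)),("side",(-.087,.031,0),D(423,535)),("side",(-.087,.031,.082),D(434,467))]
x,r=fit(o,[.55,-.2,0]);print("case",x,r.tolist())
for n,p in(("bottle",(432,292)),("mug",(388,392)),):print(n,ray("scene",[p],0).round(3))
print(ray("side",[(393,215),(457,290),(427,242)],0).round(3))
```

```text
riser [ 0.61823858  0.2337592  -0.12496201] [[-0.1, 0.6], [1.4, -1.8], [0.3, -0.8], [-0.3, 1.0], [-1.2, 1.8], [-1.0, -2.5], [0.2, -0.2], [0.3, 3.3], [0.0, -1.5]]
riser side [ 0.61853222  0.23256759 -0.14122999]
block side [[0.5828 0.2594 0.114 ]
 [0.6504 0.2449 0.114 ]
 [0.6412 0.1995 0.114 ]
 [0.5761 0.2096 0.114 ]]
plate front side [[0.5393 0.2663 0.108 ]
 [0.532  0.2114 0.108 ]]
plate back scene [[0.6934 0.2563 0.108 ]
 [0.6951 0.1985 0.108 ]] [[0.65298317 0.24673703 0.114     ]] [[0.5447 0.2699 0.108 ]
 [0.5369 0.2182 0.108 ]]
case [ 0.62651326 -0.24288953  0.16138414] [[-1.1, 1.1], [0.3, 1.9], [-1.9, 0.7], [-0.5, -1.5], [2.4, 0.3], [-1.3, -2.2], [1.2, -2.4], [1.4, -1.9], [-1.8, -0.4], [-1.3, 1.0]]
bottle [[0.78  0.097 0.   ]]
mug [[ 0.785 -0.118  0.   ]]
[[ 0.776  0.079  0.   ]
 [ 0.769 -0.112  0.   ]
 [ 0.79  -0.004 -0.   ]]
```

Call:
{"fn": "arm_command", "kwargs": {"increments": [[[38.5, -2, 0, 0, 0, 2, 100], [38.5, -2, 0, 0, 0, 2, 100], [38.5, -2, 0, 0, 0, 2, 100], [38.5, -2, 0, 0, 0, 1.5, 100], [38.5, -2, 0, 0, 0, 0, 100]]]}}

```text
clock: 0.57
ee_pos: [0.6276, 0.1942, 0.3037]
orientation: [-3.141, 0.0, 1.438]
wrist_force: [1.8, 0.5, 0.4]
finger_gap: 0.0856
grip_force: 0.0
```

Call:
{"fn": "arm_command", "kwargs": {"increments": [[[38, 0, 0, 0, 0, 0, 100], [0, 0, 0, 0, 0, 0, 100], [0, 0, 0, 0, 0, 0, 100]]]}}

```text
clock: 0.82
ee_pos: [0.6327, 0.2322, 0.3033]
orientation: [-3.141, 0.0, 1.443]
wrist_force: [-0.1, -0.5, -0.3]
finger_gap: 0.0853
grip_force: 0.0
```

Run:
```python
from plant import status, grab_frame
import cv2,json
s=status.sense();c=grab_frame("wrist")
print(s['joints'].round(3),s['ee_pos'].round(4),s['orientation'].round(3))
cv2.imwrite("pics/w1.png",c[...,::-1])
```

```text
[ 0.334  0.496  1.513 -0.     1.133  0.462] [0.6327 0.2322 0.3033] [-3.141  0.     1.443]
```

View pics/w1.png

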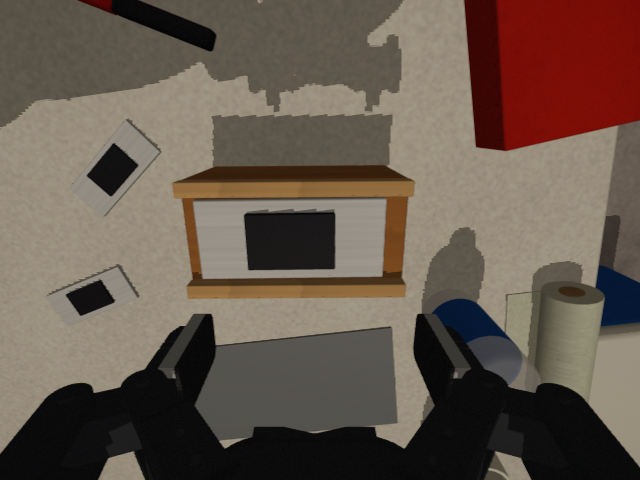

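```bash
cat >> h.py <<'E'
from scipy.spatial.transform import Rotation as Ro
def wray(pos,rpy,px,z):
    m=camera_model("wrist");T=np.array(m['tool_from_camera']);R=Ro.from_euler('xyz',rpy).as_matrix()
    px=np.array(px,float);d=np.c_[(px[:,0]-m['cx'])/m['fx'],(px[:,1]-m['cy'])/m['fy'],np.ones(len(px))]
    d=d@(R@T[:3,:3]).T;c=np.array(pos)+R@T[:3,3]
    return c+d*((z-c[2])/d[:,2])[:,None]
E
python3 - <<'E'
from h import *
p,o=[.6327,.2322,.3033],[-3.141,0,1.443]
pl=wray(p,o,[(194,200),(202,277),(384,276),(386,199)],.108)
bl=wray(p,o,[(245,213),(248,270),(335,269),(335,211)],.114)
rt=wray(p,o,[(174,183),(188,297),(405,297),(413,181)],.114)
for n,a in(("plate",pl),("block",bl),("riser",rt)):
    u=(a[2]+a[3]-a[0]-a[1])/2;v=(a[0]+a[3]-a[1]-a[2])/2
    print(n,a.mean(0).round(4),np.linalg.norm(u).round(4),np.linalg.norm(v).round(4),np.arctan2(u[1],u[0]).round(3))
E
```

```text
plate [0.6132 0.2327 0.108 ] 0.1484 0.0641 -0.122
block [0.613  0.2329 0.114 ] 0.0688 0.047 -0.11
riser [0.6161 0.2316 0.114 ] 0.1771 0.094 -0.124
```

Call:
{"fn": "arm_command", "kwargs": {"increments": [[[-2, -20, 0, 0, 0, 0, 88], [0, 0, 30, 0, 0, 0, 88], [0, 0, 40, 0, 0, 0, 88], [0, 0, 30, 0, 0, 0, 88], [0, 0, 17, 0, 0, 0, 88]]]}}

```text
clock: 1.28
ee_pos: [0.6111, 0.2282, 0.1833]
orientation: [-3.137, 0.003, 1.438]
wrist_force: [-0.1, -0.1, -1.2]
finger_gap: 0.0751
grip_force: 0.0
```

Call:
{"fn": "arm_command", "kwargs": {"increments": [[[0, 0, 0, 0, 0, 0, 88], [0, 0, 0, 0, 0, 0, 88], [0, 0, 2, 0, 0, 0, 88], [0, 0, 2, 0, 0, 0, 88], [0, 0, 0, 0, 0, 0, 88]]]}}

```text
clock: 1.7
ee_pos: [0.6137, 0.2308, 0.1843]
orientation: [3.14, -0.001, 1.44]
wrist_force: [-0.1, -0.5, -0.3]
finger_gap: 0.0751
grip_force: 0.0
```

Run:
```python
from plant import status, grab_frame
import cv2
s=status.sense();c=grab_frame("side")
print(s['joints'].round(3),s['ee_pos'].round(4),s['orientation'].round(3),s['wrist_force'])
i=c[...,::-1][60:260,180:447]
cv2.imwrite("pics/s2.png",cv2.resize(i,(800,600),interpolation=cv2.INTER_CUBIC))
```

```text
[ 0.342  0.61   1.629 -0.     0.9    0.473] [0.6137 0.2308 0.1843] [ 3.14e+00 -1.00e-03  1.44e+00] [-0.10594414 -0.53414601 -0.29406527]
```

View pics/s2.png

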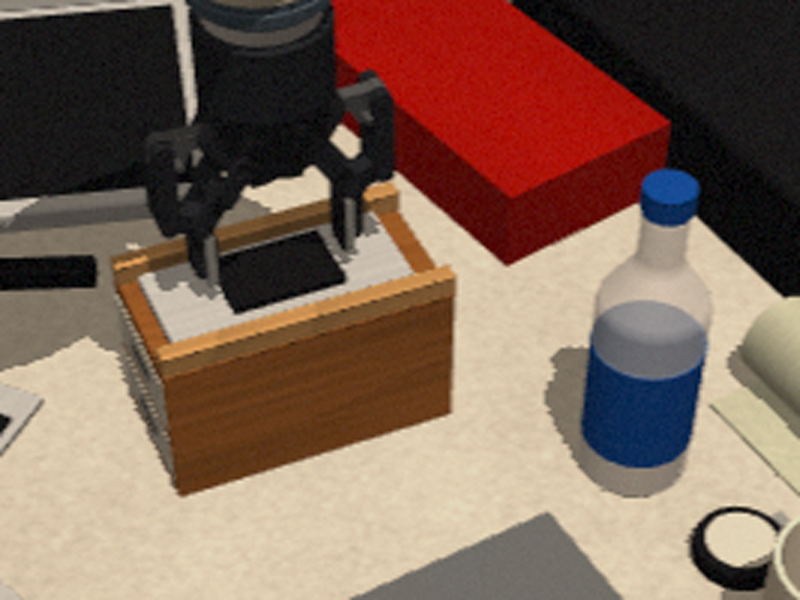

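Call:
{"fn": "arm_command", "kwargs": {"increments": [[[0, 0, 2, 0, 0, 0, 88], [0, 0, 2, 0, 0, 0, 88], [0, 0, 0, 0, 0, 0, 88]]]}}

```text
clock: 2.0
ee_pos: [0.6128, 0.2309, 0.1788]
orientation: [-3.141, 0.0, 1.44]
wrist_force: [0.3, 0.8, -0.8]
finger_gap: 0.0752
grip_force: 0.0
```

Call:
{"fn": "arm_command", "kwargs": {"increments": [[[0, 0, 1, 0, 0, 0, 88], [0, 0, 1, 0, 0, 0, 88], [0, 0, 0, 0, 0, 0, 88]]]}}

```text
clock: 2.25
ee_pos: [0.6128, 0.2309, 0.1766]
orientation: [-3.141, 0.0, 1.44]
wrist_force: [-0.6, 0.1, -0.2]
finger_gap: 0.0752
grip_force: 0.0
```

Call:
{"fn": "arm_command", "kwargs": {"increments": [[[0, 0, 1, 0, 0, 0, 88], [0, 0, 1, 0, 0, 0, 88], [0, 0, 0, 0, 0, 0, 88]]]}}

```text
clock: 2.5
ee_pos: [0.6129, 0.2308, 0.1747]
orientation: [-3.141, 0.0, 1.44]
wrist_force: [0.3, -0.2, -0.4]
finger_gap: 0.0751
grip_force: 0.0
```

Call:
{"fn": "arm_command", "kwargs": {"increments": [[[0, 0, 0, 0, 0, 0, 78], [0, 0, 0, 0, 0, 0, 78], [0, 0, 0, 0, 0, 0, 78]]], "squeeze": 25}}

```text
clock: 2.75
ee_pos: [0.613, 0.2309, 0.1751]
orientation: [3.141, -0.0, 1.44]
wrist_force: [-1.4, -0.1, 2.6]
finger_gap: 0.0688
grip_force: 28.8
```

Call:
{"fn": "arm_command", "kwargs": {"increments": [[[0, -5, 0, 0, 0, 0, 78], [0, -8, 0, 0, 0, 0, 78], [0, -8, 0, 0, 0, 0, 78], [0, -8, 0, 0, 0, 0, 78], [0, -8, 0, 0, 0, 0, 78]]]}}

```text
clock: 3.17
ee_pos: [0.5755, 0.2359, 0.1752]
orientation: [3.141, -0.0, 1.44]
wrist_force: [2.9, -0.2, 0.9]
finger_gap: 0.0688
grip_force: 28.8
```

Call:
{"fn": "arm_command", "kwargs": {"increments": [[[0, -8, 0, 0, 0, 0, 78], [0, -8, 0, 0, 0, 0, 78], [0, -4, 0, 0, 0, 0, 78], [0, 0, 0, 0, 0, 0, 78], [0, 0, 0, 0, 0, 0, 78]]]}}

```text
clock: 3.58
ee_pos: [0.5552, 0.2385, 0.1751]
orientation: [-3.139, 0.0, 1.44]
wrist_force: [-5.0, 1.7, 7.6]
finger_gap: 0.0687
grip_force: 29.4
```

Call:
{"fn": "arm_command", "kwargs": {"increments": [[[0, 0, 0, 0, 0, 0, 90], [0, 0, 0, 0, 0, 0, 90], [0, 0, -10, 0, 0, 0, 90], [0, 0, -30, 0, 0, 0, 90], [0, 0, -40, 0, 0, 0, 90]]]}}

```text
clock: 4.0
ee_pos: [0.5547, 0.2374, 0.253]
orientation: [-3.135, 0.004, 1.44]
wrist_force: [0.4, 0.5, 0.6]
finger_gap: 0.0768
grip_force: 0.0
```

Call:
{"fn": "arm_command", "kwargs": {"increments": [[[0, 0, -40, 0, 0, 0, 90], [0, 0, -20, 0, 0, 0, 90], [0, 0, 0, 0, 0, 0, 90], [0, 0, 0, 0, 0, 0, 90]]]}}

```text
clock: 4.33
ee_pos: [0.5569, 0.2384, 0.3168]
orientation: [3.139, -0.002, 1.44]
wrist_force: [-0.4, 0.6, -0.6]
finger_gap: 0.077
grip_force: 0.0
```

Run:
```python
from plant import status, grab_frame
import cv2,numpy as np
s=status.sense();c=grab_frame("wrist")
print(s['joints'].round(3),s['ee_pos'].round(4),s['orientation'].round(3))
cv2.imwrite("pics/w3.png",c[...,::-1])
```

```text
[ 0.385  0.38   1.665 -0.     1.094  0.516] [0.5569 0.2384 0.3168] [ 3.139e+00 -2.000e-03  1.440e+00]
```

View pics/w3.png

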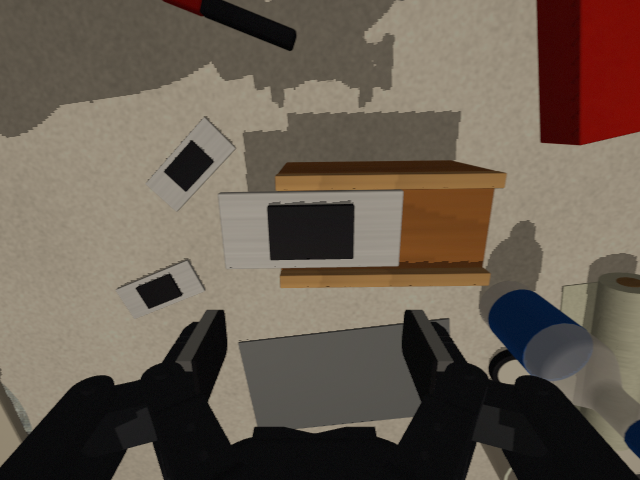

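```bash
cat >> h.py <<'E'
def Rz(a):return Ro.from_euler('z',a).as_matrix()
def Ry(a):return Ro.from_euler('y',a).as_matrix()
def fk(q,P,s4=1):
    a1,h,L1,e,L2,d,b=P
    A=Rz(q[0]);B=A@Ry(q[1]);C=B@Ry(q[2]);D=C@Rz(s4*q[3])@Ry(q[4])@Rz(q[5])
    p=A@[a1,b,h]+B@[0,0,L1]+C@[-e,0,L2]+D@[0,0,d]
    return p,D@Rz(np.pi/2)@np.eye(3)
E
python3 - <<'E'
from h import *
p,o=[.5569,.2384,.3168],[3.139,-.002,1.44]
pl=wray(p,o,[(219,194),(228,268),(400,266),(403,191)],.108)
bl=wray(p,o,[(268,205),(271,259),(354,259),(353,204)],.114)
for a in(pl,bl):
    u=(a[2]+a[3]-a[0]-a[1])/2;print(a.mean(0).round(4),np.linalg.norm(u).round(4),np.arctan2(u[1],u[0]).round(3))
print(fk([-.019,.4239,1.6307,0,1.0886,-.019],[0,0,.4,0,.4,.2,0])[1].round(2))
S=[([-.019,.4239,1.6307,0,1.0886,-.019],(.62456,0,.30311)),([.334,.496,1.513,0,1.133,.462],(.6327,.2322,.3033)),([.342,.61,1.629,0,.9,.473],(.6137,.2308,.1843)),([.385,.38,1.665,0,1.094,.516],(.5569,.2384,.3168))]
# d and h not separable (tool always down): fit h-d
def f(x):return np.concatenate([fk(q,[0,x[0]+.25,x[1],0,x[2],.25,x[3]])[0]-p for q,p in S])
r=least_squares(f,[.3,.4,.4,0]);print(r.x.round(4),(r.fun*1e3).round(1))
E
```

```text
[0.5549 0.24   0.108 ] 0.1472 -0.117
[0.5543 0.2407 0.114 ] 0.0681 -0.126
[[ 0.  1. -0.]
 [ 1.  0.  0.]
 [ 0. -0. -1.]]
[0.0728 0.4954 0.4767 0.0118] [ 0.9 -0.1 -0.5 -6.1 -2.3  2.9  2.8  1.2 -0.8  2.6  1.1 -1.6]
```

```bash
cat > plan.py <<'E'
import numpy as np,json
from scipy.spatial.transform import Rotation as Ro
from plant import status
def plan(p1,R1,n,jaw,p0=None,R0=None):
    s=status.sense()
    if p0 is None:p0=s['ee_pos']
    if R0 is None:R0=Ro.from_euler('xyz',s['orientation'])
    w=(R0.inv()*R1).as_rotvec(degrees=True)/n;rows=[]
    R=R0;p=np.array(p0)
    for k in range(n):
        tgt=np.array(p0)+(np.array(p1)-p0)*(k+1)/n
        d=R.inv().apply((tgt-p)*1e3).round(1);wr=np.round(w,1)
        rows.append([*d.tolist(),*wr.tolist(),jaw])
        p=p+R.apply(d/1e3);R=R*Ro.from_rotvec(wr,degrees=True)
    for i in range(0,n,5):print(json.dumps(rows[i:i+5]))
    print("end",p.round(4),R.as_matrix().round(3).tolist())
def axes(x,y,z):return Ro.from_matrix(np.array([x,y,z],float).T)
E
python3 - <<'E'
from plan import *
c,s=np.cos(-.122),np.sin(-.122)
plan([.47,.07,.24],axes([0,0,1],[c,s,0],[-s,c,0]),14,50)
E
```

```text
[[-12.7, -4.5, 5.4, 0.0, 6.4, -0.0, 50], [-13.2, -4.6, 3.9, 0.0, 6.4, -0.0, 50], [-13.6, -4.5, 2.4, 0.0, 6.4, -0.0, 50], [-13.8, -4.5, 0.9, 0.0, 6.4, -0.0, 50], [-13.7, -4.6, -0.7, 0.0, 6.4, -0.0, 50]]
[[-13.6, -4.5, -2.2, 0.0, 6.4, -0.0, 50], [-13.3, -4.5, -3.7, 0.0, 6.4, -0.0, 50], [-12.8, -4.6, -5.1, 0.0, 6.4, -0.0, 50], [-12.2, -4.5, -6.6, 0.0, 6.4, -0.0, 50], [-11.3, -4.5, -7.8, 0.0, 6.4, -0.0, 50]]
[[-10.4, -4.6, -9.1, 0.0, 6.4, -0.0, 50], [-9.3, -4.5, -10.2, 0.0, 6.4, -0.0, 50], [-8.1, -4.5, -11.1, 0.0, 6.4, -0.0, 50], [-6.9, -4.6, -12.0, 0.0, 6.4, -0.0, 50]]
end [0.47 0.07 0.24] [[0.001, 0.991, 0.131], [0.007, -0.131, 0.991], [1.0, -0.0, -0.007]]
```

Call:
{"fn": "arm_command", "kwargs": {"increments": [[[-13, -4.5, 5, 0, 6.4, 0, 50], [-13, -4.5, 4, 0, 6.4, 0, 50], [-13.5, -4.5, 2.5, 0, 6.4, 0, 50], [-14, -4.5, 1, 0, 6.4, 0, 50], [-13.5, -4.5, -0.5, 0, 6.4, 0, 50]]]}}

```text
clock: 4.8
ee_pos: [0.5248, 0.1777, 0.2868]
orientation: [-3.141, -0.563, 1.438]
wrist_force: [-0.2, 0.6, -0.5]
finger_gap: 0.0426
grip_force: 0.0
```

```bash
python3 -c "
from plant import status
s=status.sense();print(s['joints'].round(3))"
```

```text
[ 0.088  0.332  1.918  0.727  0.9   -0.247]
```

Call:
{"fn": "arm_command", "kwargs": {"increments": [[[-13.5, -4.5, -2, 0, 6.4, 0, 50], [-13.5, -4.5, -3.5, 0, 6.4, 0, 50], [-13, -4.5, -5, 0, 6.4, 0, 50], [-12, -4.5, -6.5, 0, 6.4, 0, 50], [-11.5, -4.5, -8, 0, 6.4, 0, 50]]]}}

```text
clock: 5.22
ee_pos: [0.4943, 0.1176, 0.2598]
orientation: [-3.139, -1.123, 1.435]
wrist_force: [-0.6, 0.5, -0.3]
finger_gap: 0.0429
grip_force: 0.0
```

Call:
{"fn": "arm_command", "kwargs": {"increments": [[[-10.5, -4.5, -9, 0, 6.4, 0, 50], [-9.5, -4.5, -10, 0, 6.4, 0, 50], [-8, -4.5, -11, 0, 6.4, 0, 50], [-7, -4.5, -12, 0, 6.4, 0, 50], [0, 0, 0, 0, 0, 0, 50]]]}}

```text
clock: 5.63
ee_pos: [0.4691, 0.0693, 0.2346]
orientation: [-1.662, -1.56, -0.043]
wrist_force: [0.3, -0.3, -0.8]
finger_gap: 0.0428
grip_force: 0.0
```

```bash
python3 -c "
from plant import status
s=status.sense();print(s['joints'].round(3))"
```

```text
[-0.369  0.762  2.064  1.346  1.642 -1.252]
```

```bash
cat >> h.py <<'E'
S=[([-.019,.4239,1.6307,0,1.0886,-.019],(.62456,0,.30311)),([.334,.496,1.513,0,1.133,.462],(.6327,.2322,.3033)),([.342,.61,1.629,0,.9,.473],(.6137,.2308,.1843)),([.385,.38,1.665,0,1.094,.516],(.5569,.2384,.3168)),([-.369,.762,2.064,1.346,1.642,-1.252],(.4691,.0693,.2346))]
def fitP():
    f=lambda x:np.concatenate([fk(q,[0,*x])[0]-p for q,p in S])
    r=least_squares(f,[.33,.49,0,.47,.25,.012]);return [0,*r.x],r.fun
LO=np.array([-3,-.9,.09,-1.31,.11,-2.54]);HI=np.array([3,2.11,2.58,4.45,2.69,2.54])
def ik(p,R,P,q0,bound=True):
    def f(q):
        a,b=fk(q,P);return np.r_[(a-p)*5,Ro.from_matrix(b.T@R).as_rotvec()]
    L=LO.copy();H=HI.copy()
    if not bound:L[5],H[5]=-6,6
    r=least_squares(f,np.clip(q0,L+.01,H-.01),bounds=(L,H));return r.x,r.cost**.5
E
python3 - <<'E'
from h import *
P,f=fitP();print(np.round(P,4),(f*1e3).round(1))
q=S[-1][0]
print(fk(q,P)[1].round(3))
def orient(yaw,tilt,roll):
    # z dir horizontal yaw, tilted down; y_t = +-vertical-ish
    z=np.array([np.cos(yaw)*np.cos(tilt),np.sin(yaw)*np.cos(tilt),-np.sin(tilt)])
    x0=np.array([np.sin(yaw),-np.cos(yaw),0]) # y=z×x  
    x=roll*x0;y=np.cross(z,x);return np.c_[x,y,z]
y0=np.pi/2-.122
R=orient(y0,0,1);print(R.round(2))
p=np.array([.4999,.2466,.104])-.0765*R[:,2]
qg,c=ik(p,R,P,[-.3,.8,2.1,1.4,1.6,.3]);print("grasp",qg.round(2),round(c,4))
for yaw in(60,75,90,105,120):
  for tilt in(20,35,50):
    for x in(.6,.65,.7):
      R=orient(np.radians(yaw),np.radians(tilt),-1)
      # cover centre roughly; grip TCP
      p=np.array([x,-.02,.06])-.05*R[:,2]
      q,c=ik(p,R,P,[-.3,1,1.5,1.4,1.5,-2.2],False);print(yaw,tilt,x,q.round(2),round(c,3))
E
```

```text
[ 0.      0.3122  0.563  -0.0771  0.4847  0.2284  0.0118] [-0.1 -0.1  0.1  0.2 -0.1  0.1  0.1  0.2  0.1 -0.2 -0.1 -0.2 -0.1  0.1
 -0.1]
[[ 0.011  0.991  0.133]
 [-0.    -0.133  0.991]
 [ 1.    -0.011 -0.001]]
[[ 0.99  0.    0.12]
 [-0.12 -0.    0.99]
 [ 0.   -1.   -0.  ]]
grasp [-0.15  1.05  1.98  1.55  1.57  0.11] 0.0
60 20 0.6 [-0.51  0.95  1.89  1.48  1.23 -2.82] 0.0
60 20 0.65 [-0.46  0.96  1.79  1.49  1.23 -2.73] 0.0
60 20 0.7 [-0.43  0.99  1.69  1.49  1.22 -2.64] 0.0
60 35 0.6 [-0.44  0.82  1.92  1.37  0.98 -2.65] 0.0
60 35 0.65 [-0.41  0.85  1.81  1.35  0.99 -2.56] 0.0
60 35 0.7 [-0.37  0.88  1.7   1.33  0.99 -2.46] 0.0
60 50 0.6 [-0.35  0.72  1.91  1.16  0.76 -2.38] 0.0
60 50 0.65 [-0.32  0.76  1.81  1.11  0.78 -2.27] 0.0
60 50 0.7 [-0.3   0.8   1.69  1.06  0.8  -2.17] 0.0
75 20 0.6 [-0.49  0.98  1.74  1.22  1.35 -2.71] 0.0
75 20 0.65 [-0.46  1.    1.63  1.23  1.36 -2.63] 0.0
75 20 0.7 [-0.42  1.03  1.52  1.24  1.37 -2.55] 0.0
75 35 0.6 [-0.44  0.86  1.78  1.11  1.12 -2.59] 0.0
75 35 0.65 [-0.4   0.89  1.67  1.1   1.14 -2.5 ] 0.0
75 35 0.7 [-0.38  0.93  1.56  1.09  1.16 -2.42
[... 893 characters left out ...]
53] 0.0
105 35 0.7 [-0.32  1.04  1.26  0.75  1.53 -2.47] 0.0
105 50 0.6 [-0.31  0.83  1.6   0.62  1.21 -2.51] 0.0
105 50 0.65 [-0.29  0.88  1.48  0.61  1.26 -2.46] 0.0
105 50 0.7 [-0.27  0.93  1.34  0.61  1.32 -2.4 ] 0.0
120 20 0.6 [-0.34  1.1   1.3   0.68  1.8  -2.68] 0.0
120 20 0.65 [-0.32  1.15  1.16  0.71  1.86 -2.61] 0.0
120 20 0.7 [-0.3   1.21  1.01  0.75  1.92 -2.53] 0.0
120 35 0.6 [-0.31  0.98  1.4   0.58  1.57 -2.66] 0.0
120 35 0.65 [-0.29  1.03  1.26  0.6   1.63 -2.6 ] 0.0
120 35 0.7 [-0.28  1.09  1.12  0.61  1.7  -2.54] 0.0
120 50 0.6 [-0.27  0.87  1.5   0.48  1.33 -2.61] 0.0
120 50 0.65 [-0.25  0.92  1.37  0.49  1.4  -2.57] 0.0
120 50 0.7 [-0.23  0.98  1.24  0.49  1.46 -2.52] 0.0
```

Run:
```python
from plan import *
c,s=np.cos(-.122),np.sin(-.122)
R=axes([c,s,0],[0,0,-1],[-s,c,0]);z=np.array([-s,c,0])
plan(np.array([.4999,.2466,.104])-.15*z,R,13,50)
```

```text
[[-10.0, 0.8, 2.3, 0.0, -0.0, 6.9, 50], [-9.9, 2.0, 2.3, 0.0, -0.0, 6.9, 50], [-9.6, 3.1, 2.3, 0.0, -0.0, 6.9, 50], [-9.1, 4.3, 2.3, 0.0, -0.0, 6.9, 50], [-8.5, 5.3, 2.3, 0.0, -0.0, 6.9, 50]]
[[-7.8, 6.3, 2.3, 0.0, -0.0, 6.9, 50], [-7.0, 7.3, 2.3, 0.0, -0.0, 6.9, 50], [-6.1, 8.0, 2.3, 0.0, -0.0, 6.9, 50], [-5.1, 8.7, 2.3, 0.0, -0.0, 6.9, 50], [-4.0, 9.2, 2.3, 0.0, -0.0, 6.9, 50]]
[[-2.9, 9.6, 2.3, 0.0, -0.0, 6.9, 50], [-1.7, 10.0, 2.4, 0.0, -0.0, 6.9, 50], [-0.5, 10.0, 2.3, 0.0, -0.0, 6.9, 50]]
end [0.4816 0.0978 0.104 ] [[0.991, -0.006, 0.133], [-0.133, -0.0, 0.991], [-0.006, -1.0, -0.001]]
```

Call:
{"fn": "arm_command", "kwargs": {"increments": [[[-10, 1, 2.3, 0, 0, 6.9, 50], [-10, 2, 2.3, 0, 0, 6.9, 50], [-9.5, 3, 2.3, 0, 0, 6.9, 50], [-9, 4, 2.3, 0, 0, 6.9, 50], [-8.5, 5.5, 2.3, 0, 0, 6.9, 50]]]}}

```text
clock: 6.05
ee_pos: [0.4759, 0.0818, 0.1879]
orientation: [-1.588, -0.961, -0.116]
wrist_force: [0.9, -0.3, -0.5]
finger_gap: 0.0425
grip_force: 0.0
```

Call:
{"fn": "arm_command", "kwargs": {"increments": [[[-8, 6, 2.3, 0, 0, 6.9, 50], [-7, 7, 2.3, 0, 0, 6.9, 50], [-6, 8, 2.3, 0, 0, 6.9, 50], [-5, 9, 2.3, 0, 0, 6.9, 50], [-4, 9, 2.3, 0, 0, 6.9, 50]]]}}

```text
clock: 6.47
ee_pos: [0.481, 0.0925, 0.138]
orientation: [-1.581, -0.359, -0.126]
wrist_force: [0.5, 0.1, -0.9]
finger_gap: 0.0426
grip_force: 0.0
```

Call:
{"fn": "arm_command", "kwargs": {"increments": [[[-3, 9.5, 2.3, 0, 0, 6.9, 50], [-2, 10, 2.3, 0, 0, 6.9, 50], [-0.5, 10, 2.3, 0, 0, 6.9, 50], [0, 0, 0, 0, 0, 0, 50], [0, 0, 0, 0, 0, 0, 50]]]}}

```text
clock: 6.88
ee_pos: [0.4835, 0.0987, 0.1083]
orientation: [-1.579, -0.007, -0.13]
wrist_force: [0.2, 0.9, -0.1]
finger_gap: 0.0428
grip_force: 0.0
```

Run:
```python
from plan import *
s=status.sense();print(s['joints'].round(3))
c,s=np.cos(-.122),np.sin(-.122)
R=axes([c,s,0],[0,0,-1],[-s,c,0]);z=np.array([-s,c,0])
plan(np.array([.4999,.2466,.104])-.0765*z,R,5,50)
```

```text
[-0.3    1.032  1.975  1.401  1.585  0.125]
[[-0.5, 0.7, 14.5, 0.1, -0.1, 0.1, 50], [-0.4, 0.8, 14.4, 0.1, -0.1, 0.1, 50], [-0.4, 0.8, 14.5, 0.1, -0.1, 0.1, 50], [-0.4, 0.8, 14.5, 0.1, -0.1, 0.1, 50], [-0.4, 0.9, 14.4, 0.1, -0.1, 0.1, 50]]
end [0.4906 0.1706 0.104 ] [[0.993, -0.002, 0.121], [-0.121, 0.001, 0.993], [-0.002, -1.0, 0.0]]
```

Call:
{"fn": "arm_command", "kwargs": {"increments": [[[-0.5, 0.8, 14.5, 0.1, -0.1, 0.1, 50], [-0.4, 0.8, 14.5, 0.1, -0.1, 0.1, 50], [-0.4, 0.8, 14.5, 0.1, -0.1, 0.1, 50], [-0.4, 0.8, 14.5, 0.1, -0.1, 0.1, 50], [-0.4, 0.8, 14.5, 0.1, -0.1, 0.1, 50]]]}}

```text
clock: 7.3
ee_pos: [0.4911, 0.1709, 0.105]
orientation: [-1.57, -0.001, -0.122]
wrist_force: [0.5, -0.1, 0.1]
finger_gap: 0.0427
grip_force: 0.0
```

Call:
{"fn": "arm_command", "kwargs": {"increments": [[[0, 0, 0, 0, 0, 0, 50], [0, 0, 0, 0, 0, 0, 20], [0, 0, 0, 0, 0, 0, 20], [0, 0, 0, 0, 0, 0, 20]]], "squeeze": 25}}

```text
clock: 7.63
ee_pos: [0.4912, 0.1697, 0.1047]
orientation: [-1.569, 0.002, -0.123]
wrist_force: [0.3, -0.1, 0.3]
finger_gap: 0.017
grip_force: 0.0
```

Run:
```python
from plant import status, grab_frame
import cv2,numpy as np
a=grab_frame("scene")[...,::-1];b=grab_frame("side")[...,::-1]
f=lambda i,x,y:cv2.resize(i[y:y+150,x:x+200],(400,300),interpolation=cv2.INTER_CUBIC)
cv2.imwrite("pics/g.png",np.vstack([f(a,240,130),f(b,150,110)]))
```

```text
(no output)
```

View pics/g.png

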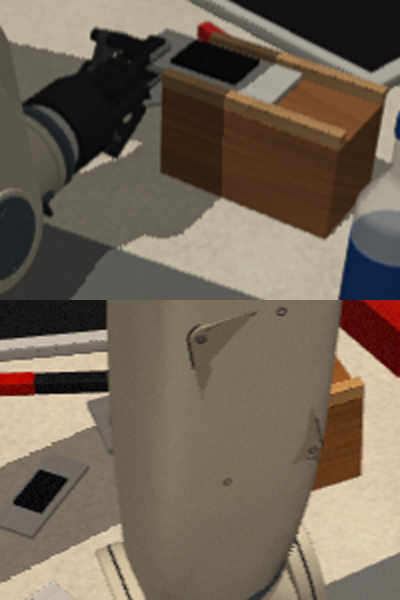

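Call:
{"fn": "arm_command", "kwargs": {"increments": [[[0, 0, 0, 0, 0, 0, 0], [0, 0, 0, 0, 0, 0, 0], [0, 0, 0, 0, 0, 0, 0]]], "squeeze": 30}}

```text
clock: 7.98
ee_pos: [0.4912, 0.1699, 0.1042]
orientation: [-1.569, 0.003, -0.123]
wrist_force: [-0.5, -0.9, -0.7]
finger_gap: 0.0075
grip_force: 33.1
```

Call:
{"fn": "arm_command", "kwargs": {"increments": [[[0, 0, 0, 0, 0, 0, 0], [0, 0, 0, 0, 0, 0, 0], [0, 0, 0, 0, 0, 0, 0]]], "squeeze": 90}}

```text
clock: 8.23
ee_pos: [0.4911, 0.1702, 0.1042]
orientation: [-1.569, 0.003, -0.122]
wrist_force: [0.9, -1.0, -1.5]
finger_gap: 0.0064
grip_force: 89.9
```

Call:
{"fn": "arm_command", "kwargs": {"increments": [[[0, -3, 0, 0, 0, 0, 0], [0, -6, 0, 0, 0, 0, 0], [0, -10, 0, 0, 0, 0, 0], [0, -15, 0, 0, 0, 0, 0], [0, -15, 0, 0, 0, 0, 0]]]}}

```text
clock: 8.65
ee_pos: [0.4909, 0.1703, 0.1543]
orientation: [-1.569, 0.004, -0.122]
wrist_force: [-0.4, 0.2, -2.4]
finger_gap: 0.0067
grip_force: 90.0
```

Call:
{"fn": "arm_command", "kwargs": {"increments": [[[0, -20, 0, 0, 0, 0, 0], [0, -20, 0, 0, 0, 0, 0], [0, -20, 0, 0, 0, 0, 0], [0, -20, 0, 0, 0, 0, 0], [0, -15, 0, 0, 0, 0, 0]]]}}

```text
clock: 9.07
ee_pos: [0.491, 0.1701, 0.2506]
orientation: [-1.569, 0.003, -0.121]
wrist_force: [0.0, -0.1, -2.4]
finger_gap: 0.0065
grip_force: 90.0
```

```bash
cat >> h.py <<'E'
def orient(yaw,tilt,roll):
    yaw,tilt=np.radians(yaw),np.radians(tilt)
    z=np.array([np.cos(yaw)*np.cos(tilt),np.sin(yaw)*np.cos(tilt),-np.sin(tilt)])
    x=roll*np.array([np.sin(yaw),-np.cos(yaw),0]);return np.c_[x,np.cross(z,x),z]
E
python3 - <<'E'
from plan import *
from h import *
s=status.sense();print(s['joints'].round(3),s['moment'])
P,_=fitP();q=s['joints']
for yaw,tilt,p in((60,45,(.58,-.08,.28)),(60,45,(.62,-.08,.28)),(75,45,(.6,-.08,.28)),(90,45,(.6,-.1,.3))):
    a,c=ik(np.array(p),orient(yaw,tilt,1),P,q);b,d=ik(np.array(p),orient(yaw,tilt,-1),P,a-[0,0,0,0,0,3.1],False)
    print(yaw,tilt,p,a.round(2),round(c,3),b.round(2),round(d,3))
plan([.6,-.08,.28],Ro.from_matrix(orient(70,45,1)),14,0)
E
```

```text
[-0.147  0.729  2.067  1.547  1.581  0.349] [-0.92694306  0.22367451 -0.04884279]
60 45 (0.58, -0.08, 0.28) [-0.44  0.43  1.87  0.97  1.03  1.05] 0.0 [-0.44  0.43  1.87  0.97  1.03 -2.09] 0.0
60 45 (0.62, -0.08, 0.28) [-0.41  0.48  1.79  0.96  1.03  1.1 ] 0.0 [-0.41  0.48  1.79  0.96  1.03 -2.04] 0.0
75 45 (0.6, -0.08, 0.28) [-0.42  0.51  1.73  0.84  1.21  0.97] 0.0 [-0.42  0.51  1.73  0.84  1.21 -2.17] 0.0
90 45 (0.6, -0.1, 0.3) [-0.43  0.55  1.61  0.71  1.43  0.87] 0.0 [-0.43  0.55  1.61  0.71  1.43 -2.27] 0.0
[[9.9, -2.2, -16.8, -3.2, 0.9, 0.4, 0], [10.1, -1.3, -16.7, -3.2, 0.9, 0.4, 0], [10.4, -0.4, -16.6, -3.2, 0.9, 0.4, 0], [10.7, 0.4, -16.5, -3.2, 0.9, 0.4, 0], [10.9, 1.3, -16.2, -3.2, 0.9, 0.4, 0]]
[[11.2, 2.0, -16.0, -3.2, 0.9, 0.4, 0], [11.4, 2.9, -15.6, -3.2, 0.9, 0.4, 0], [11.7, 3.7, -15.3, -3.2, 0.9, 0.4, 0], [12.0, 4.4, -14.9, -3.2, 0.9, 0.4, 0], [12.3, 5.1, -14.4, -3.2, 0.9, 0.4, 0]]
[[12.5, 5.9, -13.9, -3.2, 0.9, 0.4, 0], [12.7, 6.5, -13.4, -3.2, 0.9, 0.4, 0], [13.0, 7.2, -12.8, -3.2, 0.9, 0.4, 0], [13.3, 7.8, -12.1, -3.2, 0.9, 0.4, 0]]
end [ 0.6  -0.08  0.28] [[0.937, -0.252, 0.241], [-0.348, -0.66, 0.665], [-0.009, -0.707, -0.707]]
```

Call:
{"fn": "arm_command", "kwargs": {"increments": [[[10, -2, -17, -3.2, 0.9, 0.4, 0], [10, -1.5, -16.5, -3.2, 0.9, 0.4, 0], [10.5, -0.5, -16.5, -3.2, 0.9, 0.4, 0], [10.5, 0.5, -16.5, -3.2, 0.9, 0.4, 0], [11, 1.5, -16, -3.2, 0.9, 0.4, 0]]]}}

```text
clock: 9.48
ee_pos: [0.53, 0.0801, 0.2595]
orientation: [-1.853, 0.027, -0.205]
wrist_force: [0.7, 0.4, -2.6]
finger_gap: 0.0065
grip_force: 89.9
```

Call:
{"fn": "arm_command", "kwargs": {"increments": [[[11, 2, -16, -3.2, 0.9, 0.4, 0], [11.5, 3, -15.5, -3.2, 0.9, 0.4, 0], [11.5, 3.5, -15.5, -3.2, 0.9, 0.4, 0], [12, 4.5, -15, -3.2, 0.9, 0.4, 0], [12.5, 5, -14.5, -3.2, 0.9, 0.4, 0]]]}}

```text
clock: 9.9
ee_pos: [0.5685, -0.0093, 0.2701]
orientation: [-2.135, 0.028, -0.291]
wrist_force: [0.5, -0.0, -2.7]
finger_gap: 0.0065
grip_force: 89.8
```

Call:
{"fn": "arm_command", "kwargs": {"increments": [[[12.5, 6, -14, -3.2, 0.9, 0.4, 0], [12.5, 6.5, -13.5, -3.2, 0.9, 0.4, 0], [13, 7, -13, -3.2, 0.9, 0.4, 0], [13, 8, -12, -3.2, 0.9, 0.4, 0], [0, 0, 0, 0, 0, 0, 0]]]}}

```text
clock: 10.32
ee_pos: [0.6009, -0.0823, 0.2801]
orientation: [-2.36, 0.005, -0.359]
wrist_force: [1.4, 0.1, -1.5]
finger_gap: 0.0066
grip_force: 89.8
```

Call:
{"fn": "arm_command", "kwargs": {"increments": [[[0, 0, 0, 0, 0, -5, 0], [0, 0, 0, 0, 0, -7, 0], [0, 0, 0, 0, 0, -7, 0], [0, 0, 0, 0, 0, -7, 0], [0, 0, 0, 0, 0, -7, 0]]]}}

```text
clock: 10.73
ee_pos: [0.5984, -0.0794, 0.2778]
orientation: [-2.44, -0.389, 0.078]
wrist_force: [1.0, -0.3, -1.9]
finger_gap: 0.0064
grip_force: 89.7
```

Call:
{"fn": "arm_command", "kwargs": {"increments": [[[0, 0, 0, 0, 0, -7, 0], [0, 0, 0, 0, 0, -7, 0], [0, 0, 0, 0, 0, -7, 0], [0, 0, 0, 0, 0, -7, 0], [0, 0, 0, 0, 0, -7, 0]]]}}

```text
clock: 11.15
ee_pos: [0.5984, -0.0794, 0.2779]
orientation: [-2.774, -0.712, 0.695]
wrist_force: [0.1, 0.3, -1.8]
finger_gap: 0.0064
grip_force: 89.7
```

Call:
{"fn": "arm_command", "kwargs": {"increments": [[[0, 0, 0, 0, 0, -7, 0], [0, 0, 0, 0, 0, -7, 0], [0, 0, 0, 0, 0, -7, 0], [0, 0, 0, 0, 0, -7, 0], [0, 0, 0, 0, 0, -7, 0]]]}}

```text
clock: 11.57
ee_pos: [0.5985, -0.0794, 0.2779]
orientation: [2.929, -0.763, 1.529]
wrist_force: [0.6, -0.0, -2.0]
finger_gap: 0.0066
grip_force: 89.7
```

Call:
{"fn": "arm_command", "kwargs": {"increments": [[[0, 0, 0, 0, 0, -7, 0], [0, 0, 0, 0, 0, -7, 0], [0, 0, 0, 0, 0, -7, 0], [0, 0, 0, 0, 0, -7, 0], [0, 0, 0, 0, 0, -7, 0]]]}}

```text
clock: 11.98
ee_pos: [0.5985, -0.0794, 0.2779]
orientation: [2.506, -0.499, 2.222]
wrist_force: [0.1, -0.1, -2.9]
finger_gap: 0.0065
grip_force: 89.7
```

Call:
{"fn": "arm_command", "kwargs": {"increments": [[[0, 0, 0, 0, 0, -7, 0], [0, 0, 0, 0, 0, -7, 0], [0, 0, 0, 0, 0, -7, 0], [0, 0, 0, 0, 0, -7, 0], [0, 0, 0, 0, 0, -7, 0]]]}}

```text
clock: 12.4
ee_pos: [0.5985, -0.0794, 0.2779]
orientation: [2.36, -0.093, 2.704]
wrist_force: [-0.5, 0.4, -2.0]
finger_gap: 0.0066
grip_force: 89.7
```

Call:
{"fn": "arm_command", "kwargs": {"increments": [[[0, 0, 0, 0, 0, -7, 0], [0, 0, 0, 0, 0, 0, 0], [0, 0, 0, 0, 0, 0, 0]]]}}

```text
clock: 12.65
ee_pos: [0.5989, -0.0798, 0.2779]
orientation: [2.356, -0.013, 2.783]
wrist_force: [0.0, -0.4, -2.2]
finger_gap: 0.0065
grip_force: 89.7
```

Run:
```python
from plant import status, grab_frame
import cv2,numpy as np
s=status.sense();print(s['joints'].round(3),Ro.from_euler('xyz',s['orientation']).as_matrix().round(3) if 0 else s['orientation'])
a=grab_frame("scene")[...,::-1];b=grab_frame("side")[...,::-1]
f=lambda i,x,y:cv2.resize(i[y:y+240,x:x+320],(400,300),interpolation=cv2.INTER_CUBIC)
cv2.imwrite("pics/f.png",np.vstack([f(a,160,120),f(b,160,100)]))
```

```text
[-0.423  0.494  1.768  0.883  1.15  -2.123] [ 2.35582356 -0.01320752  2.78312365]
```

View pics/f.png

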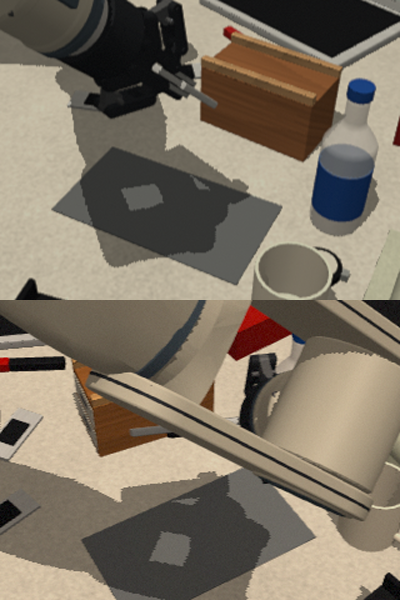

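Run:
```python
from plan import *
from h import *
s=status.sense();P,_=fitP();q=s['joints']
R=Ro.from_euler('xyz',s['orientation'])
p=np.array([.626,-.0658,.110])
print(ik(p-[0,0,.025],R.as_matrix(),P,q)[0].round(2))
plan(p,R,10,0)
print((R.inv().apply([0,0,-5.])).round(2))
```

```text
[-0.38  0.82  1.74  1.05  0.95 -2.39]
[[-2.2, -10.3, 13.5, 0.0, 0.0, 0.0, 0], [-2.2, -10.2, 13.4, 0.0, 0.0, 0.0, 0], [-2.3, -10.3, 13.5, 0.0, 0.0, 0.0, 0], [-2.2, -10.2, 13.4, 0.0, 0.0, 0.0, 0], [-2.2, -10.3, 13.5, 0.0, 0.0, 0.0, 0]]
[[-2.2, -10.2, 13.4, 0.0, 0.0, 0.0, 0], [-2.2, -10.3, 13.5, 0.0, 0.0, 0.0, 0], [-2.3, -10.2, 13.4, 0.0, 0.0, 0.0, 0], [-2.2, -10.3, 13.5, 0.0, 0.0, 0.0, 0], [-2.2, -10.2, 13.4, 0.0, 0.0, 0.0, 0]]
end [ 0.626  -0.0658  0.11  ] [[-0.936, 0.256, 0.24], [0.351, 0.659, 0.665], [0.013, 0.707, -0.707]]
[-0.06 -3.54  3.53]
```

Call:
{"fn": "arm_command", "kwargs": {"increments": [[[-2.2, -10.2, 13.5, 0, 0, 0, 0], [-2.2, -10.2, 13.5, 0, 0, 0, 0], [-2.2, -10.2, 13.5, 0, 0, 0, 0], [-2.2, -10.2, 13.5, 0, 0, 0, 0], [-2.2, -10.2, 13.5, 0, 0, 0, 0]]]}}

```text
clock: 13.17
ee_pos: [0.6133, -0.0728, 0.1932]
orientation: [2.356, -0.012, 2.783]
wrist_force: [-0.1, 0.8, -2.8]
finger_gap: 0.0064
grip_force: 89.8
```

Call:
{"fn": "arm_command", "kwargs": {"increments": [[[-2.2, -10.2, 13.5, 0, 0, 0, 0], [-2.2, -10.2, 13.5, 0, 0, 0, 0], [-2.2, -10.2, 13.5, 0, 0, 0, 0], [-2.2, -10.2, 13.5, 0, 0, 0, 0], [-2.2, -10.2, 13.5, 0, 0, 0, 0]]]}}

```text
clock: 13.58
ee_pos: [0.6271, -0.0654, 0.1092]
orientation: [2.356, -0.012, 2.783]
wrist_force: [-0.1, 0.3, -2.6]
finger_gap: 0.0065
grip_force: 89.8
```

Call:
{"fn": "arm_command", "kwargs": {"increments": [[[0, -3.5, 3.5, 0, 0, 0, 0], [0, -3.5, 3.5, 0, 0, 0, 0], [0, -3.5, 3.5, 0, 0, 0, 0], [0, 0, 0, 0, 0, 0, 0], [0, 0, 0, 0, 0, 0, 0]]]}}

```text
clock: 14.0
ee_pos: [0.6269, -0.0657, 0.0956]
orientation: [2.356, -0.01, 2.785]
wrist_force: [-0.1, -0.1, -3.1]
finger_gap: 0.0068
grip_force: 89.6
```

Call:
{"fn": "arm_command", "kwargs": {"increments": [[[0, -2, 2, 0, 0, 0, 0], [0, -2, 2, 0, 0, 0, 0], [0, 0, 0, 0, 0, 0, 0]]]}}

```text
clock: 14.25
ee_pos: [0.6267, -0.0656, 0.0894]
orientation: [2.356, -0.01, 2.785]
wrist_force: [0.2, -0.0, -2.3]
finger_gap: 0.0066
grip_force: 89.7
```

Call:
{"fn": "arm_command", "kwargs": {"increments": [[[0, -1, 1, 0, 0, 0, 0], [0, -1, 1, 0, 0, 0, 0], [0, -1, 1, 0, 0, 0, 0], [0, 0, 0, 0, 0, 0, 0]]]}}

```text
clock: 14.58
ee_pos: [0.6266, -0.0655, 0.0849]
orientation: [2.356, -0.01, 2.785]
wrist_force: [1.0, 0.1, -2.3]
finger_gap: 0.0063
grip_force: 89.7
```

Call:
{"fn": "arm_command", "kwargs": {"increments": [[[0, -1, 1, 0, 0, 0, 0], [0, 0, 0, 0, 0, 0, 0]]]}}

```text
clock: 14.75
ee_pos: [0.6268, -0.0655, 0.0838]
orientation: [2.356, -0.01, 2.785]
wrist_force: [1.2, 0.0, -1.8]
finger_gap: 0.0065
grip_force: 90.0
```

Call:
{"fn": "arm_command", "kwargs": {"increments": [[[0, -1, 1, 0, 0, 0, 0], [0, 0, 0, 0, 0, 0, 0]]]}}

```text
clock: 14.92
ee_pos: [0.6269, -0.0657, 0.0833]
orientation: [2.355, -0.009, 2.785]
wrist_force: [-2.4, -2.9, 6.0]
finger_gap: 0.0065
grip_force: 91.1
```

Call:
{"fn": "arm_command", "kwargs": {"increments": [[[0, 0, 0, 0, 0, 0, 15], [0, 0, 0, 0, 0, 0, 20], [0, 0, 0, 0, 0, 0, 25], [0, 0, 0, 0, 0, 0, 30], [0, 0, 0, 0, 0, 0, 35]]], "squeeze": 30}}

```text
clock: 15.33
ee_pos: [0.6266, -0.0653, 0.0822]
orientation: [2.356, -0.01, 2.785]
wrist_force: [0.3, -0.6, -1.2]
finger_gap: 0.0296
grip_force: 0.5
```

Call:
{"fn": "arm_command", "kwargs": {"increments": [[[0, 0, 0, 0, 0, 0, 40], [0, 0, 0, 0, 0, 0, 45], [0, 0, 0, 0, 0, 0, 45], [0, 0, 0, 0, 0, 0, 45], [0, 0, 0, 0, 0, 0, 45]]]}}

```text
clock: 15.75
ee_pos: [0.6266, -0.0654, 0.0824]
orientation: [2.356, -0.01, 2.785]
wrist_force: [-0.1, -0.2, -0.6]
finger_gap: 0.0382
grip_force: 0.4
```

Call:
{"fn": "arm_command", "kwargs": {"increments": [[[0, -5, -3, 0, 0, 0, 45], [0, -5, -3, 0, 0, 0, 45], [0, -6, -6, 0, 0, 0, 45], [0, -6, -6, 0, 0, 0, 45], [0, -6, -6, 0, 0, 0, 45]]]}}

```text
clock: 16.17
ee_pos: [0.6135, -0.101, 0.0796]
orientation: [2.356, -0.01, 2.785]
wrist_force: [0.2, -0.0, 0.2]
finger_gap: 0.0386
grip_force: 0.0
```

Call:
{"fn": "arm_command", "kwargs": {"increments": [[[0, -6, -6, 0, 0, 0, 45], [0, -6, -6, 0, 0, 0, 45], [0, -6, -6, 0, 0, 0, 45], [0, -6, -6, 0, 0, 0, 45], [0, 0, 0, 0, 0, 0, 45]]]}}

```text
clock: 16.58
ee_pos: [0.6017, -0.1335, 0.0796]
orientation: [2.357, -0.009, 2.783]
wrist_force: [-0.4, -0.1, -0.4]
finger_gap: 0.0384
grip_force: 0.0
```

Run:
```python
from plant import status, grab_frame
import cv2,numpy as np
a=grab_frame("scene")[...,::-1];b=grab_frame("side")[...,::-1]
cv2.imwrite("pics/p_sc.png",a);cv2.imwrite("pics/p_si.png",b)
# bright-ish low-saturation pixels inside the mat in the scene view vs start
a0=cv2.imread("pics/scene0.png");
for n,i,i0,poly in(("scene",a,a0,[(250,239),(385,288),(348,345),(203,288)]),("side",b,cv2.imread("pics/side0.png"),[(365,233),(411,289),(268,356),(227,293)])):
    m=np.zeros(i.shape[:2],np.uint8);cv2.fillPoly(m,[np.array(poly)],1)
    d=((i.astype(int).mean(2)>125)&(m>0))
    ys,xs=np.nonzero(d);print(n,d.sum(),i0[m>0].mean(),i[m>0].mean(), (cv2.minAreaRect(np.c_[xs,ys].astype(np.float32)) if d.sum()>20 else None))
```

```text
scene 1856 85.20206639566396 82.58865176151761 ((325.9186096191406, 295.4080505371094), (107.87820434570312, 50.44055938720703), 17.91250991821289)
side 160 111.49985279397045 91.67411529176235 ((361.4209289550781, 311.12286376953125), (15.041836738586426, 107.85595703125), 72.58203125)
```

Call:
{"fn": "arm_command", "kwargs": {"increments": [[[0, 0, -20, 0, 0, 0, 60], [0, 5, -30, 0, 0, 0, 80], [0, 15, -30, 0, 0, 0, 100], [0, 15, -20, 0, 0, 0, 100], [0, 0, 0, 0, 0, 0, 100]]]}}

```text
clock: 17.1
ee_pos: [0.5887, -0.1767, 0.1799]
orientation: [2.357, -0.002, 2.784]
wrist_force: [0.5, -0.9, 0.1]
finger_gap: 0.0852
grip_force: 0.0
```

Run:
```python
from plan import *
a=np.radians(-20);c,s=np.cos(a),np.sin(a)
plan([.59,-.005,.26],axes([-c,-s,0],[-s,c,0],[0,0,-1]),10,100)
```

```text
[[5.9, 17.1, 5.7, 4.5, 0.0, -0.1, 100], [5.9, 17.4, 4.4, 4.5, 0.0, -0.1, 100], [5.8, 17.8, 3.0, 4.5, 0.0, -0.1, 100], [5.8, 18.0, 1.6, 4.5, 0.0, -0.1, 100], [5.8, 18.0, 0.2, 4.5, 0.0, -0.1, 100]]
[[5.8, 18.0, -1.2, 4.5, 0.0, -0.1, 100], [5.7, 17.9, -2.7, 4.5, 0.0, -0.1, 100], [5.7, 17.6, -4.0, 4.5, 0.0, -0.1, 100], [5.6, 17.3, -5.4, 4.5, 0.0, -0.1, 100], [5.7, 16.8, -6.8, 4.5, 0.0, -0.1, 100]]
end [ 0.59   -0.0049  0.26  ] [[-0.942, 0.335, 0.004], [0.335, 0.942, -0.002], [-0.004, -0.001, -1.0]]
```

Call:
{"fn": "arm_command", "kwargs": {"increments": [[[6, 17, 5.5, 4.5, 0, 0, 100], [6, 17.5, 4.5, 4.5, 0, 0, 100], [6, 18, 3, 4.5, 0, 0, 100], [6, 18, 1.5, 4.5, 0, 0, 100], [6, 18, 0, 4.5, 0, 0, 100]]]}}

```text
clock: 17.52
ee_pos: [0.587, -0.0879, 0.216]
orientation: [2.752, -0.009, 2.785]
wrist_force: [-0.1, -0.1, 0.1]
finger_gap: 0.0853
grip_force: 0.0
```

Call:
{"fn": "arm_command", "kwargs": {"increments": [[[6, 18, -1, 4.5, 0, 0, 100], [6, 18, -2.5, 4.5, 0, 0, 100], [5.5, 17.5, -4, 4.5, 0, 0, 100], [5.5, 17.5, -5.5, 4.5, 0, 0, 100], [5.5, 17, -7, 4.5, 0, 0, 100]]]}}

```text
clock: 17.93
ee_pos: [0.589, -0.0015, 0.2566]
orientation: [-3.138, -0.009, 2.786]
wrist_force: [1.4, 0.2, 0.1]
finger_gap: 0.0852
grip_force: 0.0
```

Call:
{"fn": "arm_command", "kwargs": {"increments": [[[0, 0, 0, 0, 0, 0, 100], [0, 0, 0, 0, 0, 0, 100]]]}}

```text
clock: 18.1
ee_pos: [0.5894, -0.0009, 0.2563]
orientation: [3.14, -0.01, 2.789]
wrist_force: [-0.0, -0.5, 0.6]
finger_gap: 0.0855
grip_force: 0.0
```

Run:
```python
from plant import status, grab_frame
import cv2,numpy as np
s=status.sense();print(s['joints'].round(3),s['ee_pos'].round(4).tolist(),s['orientation'].round(4).tolist())
cv2.imwrite("pics/w5.png",grab_frame("wrist")[...,::-1])
```

```text
[-0.023  0.432  1.742  0.005  0.976 -1.245] [0.5894, -0.0009, 0.2563] [3.1404, -0.0096, 2.7894]
```

View pics/w5.png

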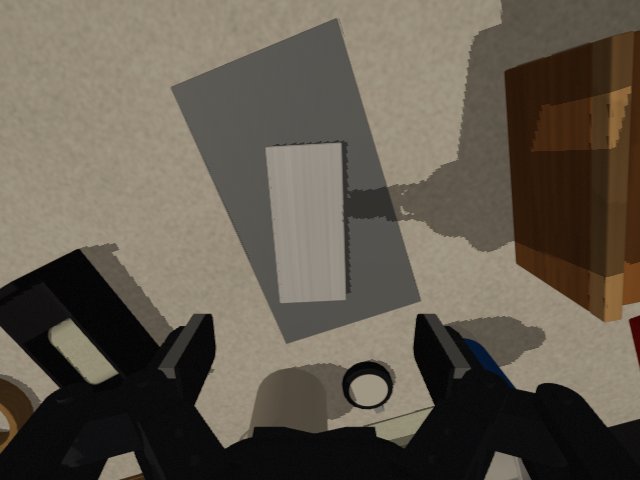

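Run:
```python
from h import *
from plan import plan,axes
p,o=[.5894,-.0009,.2563],[3.1404,-.0096,2.7894]
i=cv2.imread("pics/w5.png");g=i.min(2)
m=(g>118).astype(np.uint8);m[:135]=0;m[310:]=0;m[:,:255]=0;m[:,355:]=0
m=cv2.morphologyEx(m,cv2.MORPH_OPEN,np.ones((5,5)))
c=max(cv2.findContours(m,0,2)[0],key=cv2.contourArea)
w=wray(p,o,c.reshape(-1,2)+.0,.017)[:,:2]
print(cv2.contourArea(c),cv2.boundingRect(c),cv2.minAreaRect((w*1e3).astype(np.float32)))
a=wray(p,o,[(265,147),(343,142),(346,300),(280,303)],.017);u=(a[2]+a[3]-a[0]-a[1])/2
print(a.mean(0),np.linalg.norm(u),np.degrees(np.arctan2(u[1],u[0])))
R=Ro.from_euler('xyz',o)
plan([.63,-.235,.33],axes([-np.cos(.161),-np.sin(.161),0],[-np.sin(.161),np.cos(.161),0],[0,0,-1]),8,100)
```

```text
10684.5 (266, 144, 79, 159) ((588.9451904296875, -7.009410858154297), (63.94463348388672, 147.36549377441406), 72.92180633544922)
[ 0.58940651 -0.00635432  0.017     ] 0.14839351682118 -17.31390118530283
[[-14.8, -25.5, -9.5, 0.0, -0.1, -3.7, 100], [-13.2, -26.4, -9.4, 0.0, -0.1, -3.7, 100], [-11.4, -27.3, -9.4, 0.0, -0.1, -3.7, 100], [-9.7, -27.9, -9.4, 0.0, -0.1, -3.7, 100], [-7.8, -28.4, -9.4, 0.0, -0.1, -3.7, 100]]
[[-6.0, -28.9, -9.4, 0.0, -0.1, -3.7, 100], [-4.2, -29.3, -9.4, 0.0, -0.1, -3.7, 100], [-2.3, -29.5, -9.3, 0.0, -0.1, -3.7, 100]]
end [ 0.63  -0.235  0.33 ] [[-0.987, -0.162, 0.004], [-0.162, 0.987, 0.003], [-0.005, 0.003, -1.0]]
```

Call:
{"fn": "arm_command", "kwargs": {"increments": [[[-15, -25.5, -9.5, 0, 0, -3.7, 100], [-13, -26.5, -9.5, 0, 0, -3.7, 100], [-11.5, -27, -9.5, 0, 0, -3.7, 100], [-9.5, -28, -9.5, 0, 0, -3.7, 100], [-8, -28.5, -9.5, 0, 0, -3.7, 100]]]}}

```text
clock: 18.57
ee_pos: [0.6139, -0.1513, 0.3024]
orientation: [3.137, -0.011, 3.11]
wrist_force: [1.2, 0.7, -0.6]
finger_gap: 0.0852
grip_force: 0.0
```

Call:
{"fn": "arm_command", "kwargs": {"increments": [[[-6, -29, -9.5, 0, 0, -3.7, 100], [-4, -29, -9.5, 0, 0, -3.7, 100], [-2, -29.5, -9.5, 0, 0, -3.7, 100], [0, 0, 0, 0, 0, 0, 100], [0, 0, 0, 0, 0, 0, 100]]]}}

```text
clock: 18.98
ee_pos: [0.6289, -0.2387, 0.3303]
orientation: [3.135, -0.008, -2.986]
wrist_force: [-0.9, 0.9, 0.1]
finger_gap: 0.0856
grip_force: 0.0
```

```bash
cat > casefit.py <<'E'
from h import *
from plant import status,grab_frame
from scipy.optimize import minimize
s=status.sense();p,o=s['ee_pos'],s['orientation'];print(p,o,s['joints'].round(2))
w=grab_frame("wrist")[...,::-1];cv2.imwrite("pics/case.png",w)
def wproj(P):
    m=camera_model("wrist");T=np.array(m['tool_from_camera']);R=Ro.from_euler('xyz',o).as_matrix()
    q=((P-p)@R-T[:3,3])@T[:3,:3]
    return np.c_[m['fx']*q[:,0]/q[:,2]+m['cx'],m['fy']*q[:,1]/q[:,2]+m['cy']]
X,Y=.087,.031
def hulls(x):
    c,sn=np.cos(x[2]),np.sin(x[2])
    parts=[[(a,b,z) for a in(-X,X) for b in(-Y,Y) for z in(0,.06)]]+[[(a,b,z) for a in q for b in(-Y,Y) for z in(0,.082)] for q in((-X,-.079),(.079,X))]
    for P in parts:
        P=np.array(P);yield np.c_[x[0]+c*P[:,0]-sn*P[:,1],x[1]+sn*P[:,0]+c*P[:,1],P[:,2]]
def run(name,img,pr,x0,hole=True):
    g=cv2.GaussianBlur(img,(3,3),0).max(2);dark=(g<48).astype(np.uint8)
    def mask(x,z=False):
        m=np.zeros(dark.shape,np.uint8)
        for h in hulls(x):
            u=cv2.convexHull(pr(h).astype(np.float32));cv2.fillConvexPoly(m,np.round(u*16).astype(np.int32),1,shift=4)
        return m
    m0=mask(x0);roi=cv2.dilate(m0,np.ones((25,25)))
    lab=cv2.connectedComponents(dark*roi)[1]
    k=np.bincount(lab[(m0>0)&(dark>0)]).argmax();D=(lab==k).astype(np.uint8)
    cs=cv2.findContours(D,0,2)[0];D=cv2.drawContours(np.zeros_like(D),cs,-1,1,-1)
    f=lambda v:float(((mask([x0[0]+v[0]*.01,x0[1]+v[1]*.01,x0[2]+v[2]*.05])!=D)).sum())
    r=minimize(f,[0,0,0],method='Nelder-Mead',options=dict(initial_simplex=[[0,0,0],[.5,0,0],[0,.5,0],[0,0,.8]]))
    v=r.x;print(name,np.round([x0[0]+v[0]*.01,x0[1]+v[1]*.01,x0[2]+v[2]*.05],4),"start",f([0,0,0]),"err",r.fun,"area",D.sum())
x0=[.6265,-.2429,.161]
run("wrist",w,wproj,x0)
for n in("scene","side"):run(n,cv2.imread(f"pics/{n}0.png"),lambda P,n=n:proj(n,P),x0)
# paper blob in wrist view
E
python3 casefit.py
```

```text
[ 0.62888227 -0.23874977  0.33033329] [ 3.13541592 -0.00842378 -2.98613298] [-0.38  0.47  1.49  0.    1.19 -2.11]
wrist [ 0.6252 -0.2435  0.1582] start 899.0 err 756.0 area 10946
scene [ 0.6245 -0.2405  0.1578] start 826.0 err 695.0 area 9644
side [ 0.6268 -0.2426  0.1852] start 676.0 err 536.0 area 7086
```

Run:
```python
from plan import *
a=np.radians(-17.2);c,s=np.cos(a),np.sin(a)
plan([.5891,-.0067,.13],axes([-c,-s,0],[-s,c,0],[0,0,-1]),10,100)
```

```text
[[0.1, 23.3, 20.2, 0.0, -0.1, 2.6, 100], [1.2, 23.2, 20.1, 0.0, -0.1, 2.6, 100], [2.3, 23.1, 20.1, 0.0, -0.1, 2.6, 100], [3.4, 23.0, 20.2, 0.0, -0.1, 2.6, 100], [4.5, 22.9, 20.1, 0.0, -0.1, 2.6, 100]]
[[5.5, 22.6, 20.1, 0.0, -0.1, 2.6, 100], [6.6, 22.3, 20.2, 0.0, -0.1, 2.6, 100], [7.6, 22.1, 20.1, 0.0, -0.1, 2.6, 100], [8.6, 21.6, 20.1, 0.0, -0.1, 2.6, 100], [9.7, 21.2, 20.0, 0.0, -0.1, 2.6, 100]]
end [ 0.5891 -0.0067  0.13  ] [[-0.956, 0.293, 0.007], [0.293, 0.956, 0.004], [-0.005, 0.006, -1.0]]
```

Call:
{"fn": "arm_command", "kwargs": {"increments": [[[0, 23.5, 20, 0, -0.1, 2.6, 100], [1, 23, 20, 0, 0, 2.6, 100], [2.5, 23, 20, 0, -0.1, 2.6, 100], [3.5, 23, 20, 0, 0, 2.6, 100], [4.5, 23, 20, 0, -0.1, 2.6, 100]]]}}

```text
clock: 19.45
ee_pos: [0.608, -0.119, 0.23]
orientation: [3.137, -0.006, 3.072]
wrist_force: [-0.2, -0.7, -0.7]
finger_gap: 0.0854
grip_force: 0.0
```

Call:
{"fn": "arm_command", "kwargs": {"increments": [[[5.5, 22.5, 20, 0, 0, 2.6, 100], [6.5, 22.5, 20, 0, -0.1, 2.6, 100], [7.5, 22, 20, 0, 0, 2.6, 100], [8.5, 21.5, 20, 0, -0.1, 2.6, 100], [9.5, 21, 20, 0, 0, 2.6, 100]]]}}

```text
clock: 19.87
ee_pos: [0.5876, -0.0044, 0.1306]
orientation: [3.139, -0.003, 2.845]
wrist_force: [0.3, 0.4, -0.3]
finger_gap: 0.0856
grip_force: 0.0
```

Call:
{"fn": "arm_command", "kwargs": {"increments": [[[0, 0, 0, 0, 0, 0, 100], [0, 0, 0, 0, 0, 0, 100], [0, 0, 0, 0, 0, 0, 100]]]}}

```text
clock: 20.12
ee_pos: [0.5891, -0.006, 0.1321]
orientation: [3.139, -0.002, 2.849]
wrist_force: [0.5, -1.0, -0.5]
finger_gap: 0.0856
grip_force: 0.0
```

Run:
```python
from plan import *
print(status.sense()['orientation'],status.sense()['ee_pos'])
a=np.radians(-17.2);c,s=np.cos(a),np.sin(a)
plan([.5891,-.0067,.0765],axes([-c,-s,0],[-s,c,0],[0,0,-1]),5,100)
```

```text
[ 3.13882519e+00 -1.82974637e-03  2.84907030e+00] [ 0.58914312 -0.0060387   0.13212681]
[[-0.1, -0.2, 11.1, 0.0, -0.0, 0.1, 100], [-0.0, -0.1, 11.1, 0.0, -0.0, 0.1, 100], [-0.1, -0.2, 11.2, 0.0, -0.0, 0.1, 100], [-0.0, -0.1, 11.1, 0.0, -0.0, 0.1, 100], [-0.1, -0.2, 11.1, 0.0, -0.0, 0.1, 100]]
end [ 0.5891 -0.0067  0.0765] [[-0.955, 0.297, -0.001], [0.297, 0.955, 0.003], [0.002, 0.003, -1.0]]
```

Call:
{"fn": "arm_command", "kwargs": {"increments": [[[0, 0, 11, 0, 0, 0.1, 100], [0, -0.2, 11, 0, 0, 0.1, 100], [0, -0.2, 11, 0, 0, 0.1, 100], [0, -0.2, 11, 0, 0, 0.1, 100], [0, -0.2, 11.5, 0, 0, 0.1, 100]]]}}

```text
clock: 20.53
ee_pos: [0.589, -0.0074, 0.0753]
orientation: [3.139, -0.002, 2.838]
wrist_force: [0.3, -0.1, 0.5]
finger_gap: 0.0852
grip_force: 0.0
```

Call:
{"fn": "arm_command", "kwargs": {"increments": [[[0, 0, 0, 0, 0, 0, 100], [0, 0, 0, 0, 0, 0, 90], [0, 0, 0, 0, 0, 0, 82], [0, 0, 0, 0, 0, 0, 65], [0, 0, 0, 0, 0, 0, 65]]], "squeeze": 30}}

```text
clock: 20.95
ee_pos: [0.5894, -0.0069, 0.0772]
orientation: [3.139, -0.001, 2.839]
wrist_force: [0.0, -0.3, -1.3]
finger_gap: 0.0649
grip_force: 34.0
```

Call:
{"fn": "arm_command", "kwargs": {"increments": [[[0, 0, 0, 0, 0, 0, 65], [0, 0, 0, 0, 0, 0, 65], [0, 0, 0, 0, 0, 0, 65]]], "squeeze": 60}}

```text
clock: 21.2
ee_pos: [0.5895, -0.0069, 0.0775]
orientation: [3.139, -0.0, 2.839]
wrist_force: [-1.3, 0.5, 5.2]
finger_gap: 0.0638
grip_force: 65.7
```

Call:
{"fn": "arm_command", "kwargs": {"increments": [[[0, 0, -5, 0, 0, 0, 65], [0, 0, -20, 0, 0, 0, 65], [0, 0, -30, 0, 0, 0, 65], [0, 0, -30, 0, 0, 0, 65], [0, 0, -25, 0, 0, 0, 65]]]}}

```text
clock: 21.62
ee_pos: [0.5893, -0.0072, 0.1884]
orientation: [3.139, -0.001, 2.839]
wrist_force: [0.6, -1.0, -2.2]
finger_gap: 0.0637
grip_force: 67.4
```

Call:
{"fn": "arm_command", "kwargs": {"increments": [[[0, 0, -10, 0, 0, 0, 65], [0, 0, 0, 0, 0, 0, 65], [0, 0, 0, 0, 0, 0, 65]]]}}

```text
clock: 21.87
ee_pos: [0.5889, -0.0073, 0.1964]
orientation: [3.139, -0.001, 2.839]
wrist_force: [-0.4, 1.1, -2.4]
finger_gap: 0.0637
grip_force: 67.4
```

Run:
```python
from plan import *
s=status.sense();print(s['ee_pos'],s['orientation'],s['wrist_force'],s['moment'])
a=.158;c,s=np.cos(a),np.sin(a)
plan([.6252,-.243,.2],axes([-c,-s,0],[-s,c,0],[0,0,-1]),12,65)
```

```text
[ 0.58893958 -0.0072511   0.19637145] [ 3.13881114e+00 -1.16158054e-03  2.83913590e+00] [-0.38554768  1.13967793 -2.39001197] [ 0.0203476   0.0695524  -0.00063276]
[[-8.7, -17.9, -0.4, 0.0, -0.0, -2.2, 65], [-8.1, -18.1, -0.3, 0.0, -0.0, -2.2, 65], [-7.3, -18.5, -0.4, 0.0, -0.0, -2.2, 65], [-6.6, -18.7, -0.3, 0.0, -0.0, -2.2, 65], [-5.9, -19.0, -0.4, 0.0, -0.0, -2.2, 65]]
[[-5.2, -19.2, -0.4, 0.0, -0.0, -2.2, 65], [-4.4, -19.4, -0.3, 0.0, -0.0, -2.2, 65], [-3.7, -19.5, -0.4, 0.0, -0.0, -2.2, 65], [-3.0, -19.7, -0.4, 0.0, -0.0, -2.2, 65], [-2.1, -19.7, -0.3, 0.0, -0.0, -2.2, 65]]
[[-1.4, -19.9, -0.4, 0.0, -0.0, -2.2, 65], [-0.7, -19.8, -0.3, 0.0, -0.0, -2.2, 65]]
end [ 0.6252 -0.243   0.2   ] [[-0.987, -0.158, -0.0], [-0.158, 0.987, 0.003], [-0.0, 0.003, -1.0]]
```

Call:
{"fn": "arm_command", "kwargs": {"increments": [[[-8.5, -18, -0.4, 0, 0, -2.2, 65], [-8, -18, -0.4, 0, 0, -2.2, 65], [-7.5, -18.5, -0.4, 0, 0, -2.2, 65], [-6.5, -18.5, -0.4, 0, 0, -2.2, 65], [-6, -19, -0.4, 0, 0, -2.2, 65]]]}}

```text
clock: 22.28
ee_pos: [0.603, -0.1058, 0.1956]
orientation: [3.138, -0.005, 3.033]
wrist_force: [0.0, 0.6, -3.4]
finger_gap: 0.0641
grip_force: 67.3
```

Call:
{"fn": "arm_command", "kwargs": {"increments": [[[-5, -19, -0.4, 0, 0, -2.2, 65], [-4.5, -19.5, -0.4, 0, 0, -2.2, 65], [-3.5, -19.5, -0.4, 0, 0, -2.2, 65], [-3, -19.5, -0.4, 0, 0, -2.2, 65], [-2, -20, -0.4, 0, 0, -2.2, 65]]]}}

```text
clock: 22.7
ee_pos: [0.6178, -0.204, 0.197]
orientation: [3.137, -0.004, -3.058]
wrist_force: [0.5, -0.5, -3.5]
finger_gap: 0.0636
grip_force: 67.3
```

Call:
{"fn": "arm_command", "kwargs": {"increments": [[[-1.5, -20, 0, 0, 0, -2.2, 65], [-0.5, -20, 0, 0, 0, -2.2, 65], [0, 0, 0, 0, 0, 0, 65], [0, 0, 0, 0, 0, 0, 65], [0, 0, 0, 0, 0, 0, 65]]]}}

```text
clock: 23.12
ee_pos: [0.6239, -0.2423, 0.1977]
orientation: [3.136, -0.003, -2.984]
wrist_force: [-0.5, -0.0, -2.4]
finger_gap: 0.0638
grip_force: 67.3
```

Run:
```python
from plan import *
from h import *
from plant import grab_frame
s=status.sense();p,o=s['ee_pos'],s['orientation'];print(p,o)
for n in("scene","side","wrist"):cv2.imwrite(f"pics/pre_{n}.png",grab_frame(n)[...,::-1])
a=.158;c,s=np.cos(a),np.sin(a)
plan([.6252,-.243,.15],axes([-c,-s,0],[-s,c,0],[0,0,-1]),5,65)
# smooth plate outline in each view (z of top = TCP-.0605)
zt=p[2]-.0605
for n in("scene","side"):
    i=cv2.imread(f"pics/pre_{n}.png");g=i.min(2);m=(g>110).astype(np.uint8)
    c=proj(n,[[p[0],p[1],zt]])[0];k=np.zeros_like(m);cv2.circle(k,tuple(int(v) for v in c),85,1,-1);print(n,c.round(0),(m&k).sum())
```

```text
[ 0.62391407 -0.24234043  0.19772603] [ 3.13636305e+00 -3.08227283e-03 -2.98423639e+00]
[[-0.1, -0.3, 9.8, 0.0, -0.0, 0.0, 65], [-0.1, -0.2, 9.8, 0.0, -0.0, 0.0, 65], [-0.1, -0.3, 9.9, 0.0, -0.0, 0.0, 65], [-0.1, -0.2, 9.8, 0.0, -0.0, 0.0, 65], [-0.1, -0.3, 9.8, 0.0, -0.0, 0.0, 65]]
end [ 0.6252 -0.243   0.15  ] [[-0.987, -0.158, -0.002], [-0.158, 0.987, 0.004], [0.001, 0.004, -1.0]]
scene [229. 348.] 6504
side [452. 344.] 8801
```

Call:
{"fn": "arm_command", "kwargs": {"increments": [[[-0.2, -0.2, 10, 0, 0, 0, 65], [-0.2, -0.2, 10, 0, 0, 0, 65], [-0.2, -0.2, 10, 0, 0, 0, 65], [-0.2, -0.2, 10, 0, 0, 0, 65], [-0.2, -0.2, 10, 0, 0, 0, 65]]]}}

```text
clock: 23.68
ee_pos: [0.6258, -0.2434, 0.1483]
orientation: [3.138, -0.001, -2.983]
wrist_force: [1.3, 0.6, -2.5]
finger_gap: 0.0639
grip_force: 67.4
```

Call:
{"fn": "arm_command", "kwargs": {"increments": [[[0, 0, 3, 0, 0, 0, 65], [0, 0, 3, 0, 0, 0, 65], [0, 0, 3, 0, 0, 0, 65], [0, 0, 0, 0, 0, 0, 65], [0, 0, 0, 0, 0, 0, 65]]]}}

```text
clock: 24.1
ee_pos: [0.6263, -0.2438, 0.1411]
orientation: [3.139, 0.0, -2.983]
wrist_force: [0.1, -0.1, -2.1]
finger_gap: 0.064
grip_force: 67.3
```

```bash
python3 -c "
from plant import status
s=status.sense();print(s['ee_pos'],s['orientation'],s['wrist_force'],s['moment'])"
```

```text
[ 0.62625027 -0.24380778  0.14112068] [ 3.13877983e+00  3.32977165e-04 -2.98341618e+00] [ 0.05180642 -0.11845739 -2.09351497] [-0.0166666   0.0233163   0.01907346]
```

Call:
{"fn": "arm_command", "kwargs": {"increments": [[[1, 0.3, 2, 0, 0, 0, 65], [0, 0, 2, 0, 0, 0, 65], [0, 0, 2, 0, 0, 0, 65], [0, 0, 0, 0, 0, 0, 65]]]}}

```text
clock: 24.43
ee_pos: [0.6249, -0.2435, 0.1346]
orientation: [3.138, -0.0, -2.983]
wrist_force: [0.2, -0.9, -2.4]
finger_gap: 0.0637
grip_force: 67.3
```

Call:
{"fn": "arm_command", "kwargs": {"increments": [[[0, 0, 1.5, 0, 0, 0, 65], [0, 0, 1.5, 0, 0, 0, 65], [0, 0, 0, 0, 0, 0, 65]]]}}

```text
clock: 24.68
ee_pos: [0.6249, -0.2435, 0.1316]
orientation: [3.138, -0.0, -2.983]
wrist_force: [0.3, 0.2, -1.5]
finger_gap: 0.0636
grip_force: 67.3
```

Call:
{"fn": "arm_command", "kwargs": {"increments": [[[0, 0, 1, 0, 0, 0, 65], [0, 0, 1, 0, 0, 0, 65], [0, 0, 0, 0, 0, 0, 65]]]}}

```text
clock: 24.93
ee_pos: [0.625, -0.2435, 0.1297]
orientation: [3.138, -0.0, -2.983]
wrist_force: [-0.6, -0.7, -1.5]
finger_gap: 0.0635
grip_force: 67.3
```

Call:
{"fn": "arm_command", "kwargs": {"increments": [[[0, 0, 1, 0, 0, 0, 65], [0, 0, 0, 0, 0, 0, 65]]]}}

```text
clock: 25.1
ee_pos: [0.625, -0.2435, 0.1288]
orientation: [3.138, -0.0, -2.983]
wrist_force: [0.5, 0.0, -3.6]
finger_gap: 0.0637
grip_force: 67.3
```

Call:
{"fn": "arm_command", "kwargs": {"increments": [[[0, 0, 1, 0, 0, 0, 65], [0, 0, 0, 0, 0, 0, 65]]]}}

```text
clock: 25.27
ee_pos: [0.6251, -0.2436, 0.1286]
orientation: [3.139, 0.0, -2.983]
wrist_force: [-2.3, -0.3, 3.2]
finger_gap: 0.0638
grip_force: 68.0
```

Call:
{"fn": "arm_command", "kwargs": {"increments": [[[0, 0, 0, 0, 0, 0, 80], [0, 0, 0, 0, 0, 0, 90], [0, 0, 0, 0, 0, 0, 100], [0, 0, 0, 0, 0, 0, 100], [0, 0, -10, 0, 0, 0, 100]]]}}

```text
clock: 25.68
ee_pos: [0.6241, -0.2431, 0.1364]
orientation: [3.137, -0.003, -2.983]
wrist_force: [0.2, -0.3, 0.0]
finger_gap: 0.0851
grip_force: 0.0
```

Call:
{"fn": "arm_command", "kwargs": {"increments": [[[0, 0, -30, 0, 0, 0, 100], [0, 0, -40, 0, 0, 0, 100], [0, 0, -40, 0, 0, 0, 100], [0, 0, -40, 0, 0, 0, 100], [0, 0, -40, 0, 0, 0, 100]]]}}

```text
clock: 26.1
ee_pos: [0.6249, -0.244, 0.3307]
orientation: [3.139, 0.001, -2.983]
wrist_force: [0.2, -0.4, -0.0]
finger_gap: 0.0857
grip_force: 0.0
```

Call:
{"fn": "arm_command", "kwargs": {"increments": [[[0, 0, 0, 0, 0, 0, 100], [0, 0, 0, 0, 0, 0, 100], [0, 0, 0, 0, 0, 0, 100]]]}}

```text
clock: 26.35
ee_pos: [0.6248, -0.244, 0.3283]
orientation: [3.139, 0.0, -2.983]
wrist_force: [0.1, 0.8, -0.4]
finger_gap: 0.0859
grip_force: 0.0
```

Run:
```python
from h import *
from plant import status,grab_frame
s=status.sense();p,o=s['ee_pos'],s['orientation'];print(p,o)
T=np.array(camera_model("wrist")['tool_from_camera']);m_=camera_model("wrist");R=Ro.from_euler('xyz',o).as_matrix()
def wproj(P):
    q=((np.array(P)-p)@R-T[:3,3])@T[:3,:3];return np.c_[m_['fx']*q[:,0]/q[:,2]+m_['cx'],m_['fy']*q[:,1]/q[:,2]+m_['cy']]
for n in("wrist","scene","side"):
    i=grab_frame(n)[...,::-1];cv2.imwrite(f"pics/end_{n}.png",i)
    C=[[.6252+np.cos(.158)*a-np.sin(.158)*b,-.2435+np.sin(.158)*a+np.cos(.158)*b,.068] for a in(-.083,.083) for b in(-.035,.035)]
    k=np.zeros(i.shape[:2],np.uint8);u=(wproj(C) if n=="wrist" else proj(n,C)).astype(np.float32)
    cv2.fillConvexPoly(k,cv2.convexHull(u).astype(int),1);k=cv2.dilate(k,np.ones((7,7)))
    g=i.min(2);m=((g>80)&(k>0)).astype(np.uint8)
    m=cv2.morphologyEx(m,cv2.MORPH_OPEN,np.ones((7,7)))
    c=max(cv2.findContours(m,0,2)[0],key=cv2.contourArea).reshape(-1,2)
    w=wray(p,o,c,.068) if n=="wrist" else ray(n,c,.068)
    print(n,[np.round(v,1) for v in cv2.minAreaRect((w[:,:2]*1e3).astype(np.float32))],np.percentile(g[k>0],[10,50,90]))
```

```text
[ 0.62483295 -0.24399244  0.32833268] [ 3.13876733e+00  3.45424142e-04 -2.98335491e+00]
wrist [array([ 624.8, -246.3]), array([172.6,  76.5]), np.float64(10.8)] [ 21. 126. 129.]
scene [array([ 621.5, -240. ]), array([159.8,  77.1]), np.float64(9.3)] [ 14. 159. 164.]
side [array([ 629.9, -237.8]), array([158.9,  75.5]), np.float64(9.3)] [ 12. 172. 179.]
```

Run:
```python
from h import *
p,o=np.array([.6248,-.244,.3283]),[3.1388,.0003,-2.9834]
m_=camera_model("wrist");T=np.array(m_['tool_from_camera']);R=Ro.from_euler('xyz',o).as_matrix()
def wproj(P):
    q=((np.array(P)-p)@R-T[:3,3])@T[:3,:3];return np.c_[m_['fx']*q[:,0]/q[:,2]+m_['cx'],m_['fy']*q[:,1]/q[:,2]+m_['cy']]
c,s=np.cos(.158),np.sin(.158)
for n in("wrist","scene","side"):
    g=cv2.imread(f"pics/end_{n}.png").min(2).astype(np.float32)
    for b in(-.025,0,.025):
        a=np.arange(-.1,.1001,.0005);P=np.c_[.6252+c*a-s*b,-.2435+s*a+c*b,0*a+.068]
        u=(wproj(P) if n=="wrist" else proj(n,P)).astype(np.float32)
        v=cv2.remap(g,u[:,:1],u[:,1:],1)[:,0];br=v>70
        mid=len(a)//2;l=mid
        while br[l]:l-=1
        r=mid
        while br[r]:r+=1
        print(n,b,"plate x mm",(a[l]*1e3).round(1),(a[r]*1e3).round(1),"lum",v[mid])
```

```text
wrist -0.025 plate x mm -75.0 73.5 lum 128.78125
wrist 0 plate x mm -75.5 73.5 lum 123.59375
wrist 0.025 plate x mm -75.5 73.5 lum 127.375
scene -0.025 plate x mm -74.0 77.5 lum 159.75977
scene 0 plate x mm -74.0 77.0 lum 154.3164
scene 0.025 plate x mm -75.0 77.0 lum 162.28125
side -0.025 plate x mm -74.0 76.0 lum 172.21094
side 0 plate x mm -74.0 76.0 lum 167.0
side 0.025 plate x mm -74.0 76.0 lum 178.65234
```

```bash
python3 -c "
from plant import workorder
print(workorder.finish_job())"
```

```text
the job is handed in; nothing more can be done
None
```

The cover was slid out, turned over, laid smooth side up on the mat, then set on the case and let go; camera measurements and contact height put it level and fully seated between the cheeks, and the job was handed in at about 27 of the 72 s.

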